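# Load, clamp and close the bottle shaker

### The job

Load the bench shaker for its next run: swing its clear lid up past upright and let it down gently onto its rear stop, take out the finished orange-capped jar and stand it in the grey tray, and stand every blue-capped jar from the bench upright on the shaker's deck between the two rails. Then turn the crank clockwise until the jaw grips all the jars firmly against the fixed rail, and swing the lid back and lower it gently until it is fully closed. Leave the other things on the bench where they are.

Things in the scene. Friction and masses are not known exactly. Their poses are not given: they have to be found in the camera images.
- shaker: Bench bottle shaker, fixed. Origin on the bench under the middle of its open white tub (outside 300 x 172 mm, inside 288 x 160; rim 127 mm above the bench). x runs along the tub to the control head (118 mm long, 117 high, not used) past its +x end; y across the tub to the lid's hinge; z up.
- deck_mid (a point): Point on the metal deck where jars stand, 46 mm above the bench, under the tub's middle; axes as the shaker's. Jars stand in a row along x, centres within 105 mm of this point in x, between the fixed rail and the jaw. Both rails reach 78 mm above the bench; fingers that stay above them may open 85 mm along y around a jar here.
- rail_mid (a point): Middle of the fixed rail's rubber face, 45 mm from deck_mid in +y; the rail is 268 mm long along x, 32 mm high above the deck. Axes as the shaker's.
- lid (a joint): Clear lid with a blue frame, 300 x 178 mm, 0.26 to 0.40 kg. 0 = closed, level on the rim; 1.57 = upright; 2.05 = leaning back on its two rear stop brackets. The hinge has next to no friction: let go anywhere between, the lid falls shut or falls back.
- lid_hinge (a point): Point on the lid's hinge axis, in the middle of the tub's +y edge: 92 mm from the shaker's origin in y, 132 mm above the bench. The axis runs along the shaker's x; this point's axes are the shaker's.
- lid_handle (a point): Point on the steel grip rail on the lid's free edge: a round bar 14 mm thick, 262 mm long along the shaker's x, on 10 mm posts at its middle and 125 mm either side; this point is 75 mm from the middle towards -x. Lid closed: 208 mm from the hinge axis towards -y, 36 mm above it. Open the fingers only some 40 mm here. Can be pinched from above at all lid angles, fingers closing along the shaker's y. Turns with the lid.
- jaw (a joint): Movable clamp rail, 258 mm long, as high as the fixed one, rubber-faced, sliding along the shaker's +y towards it. In m: at 0 its face is 88 mm from the fixed rail; at 0.034 it meets jars that touch the fixed rail; it ends at 0.042. Moves only by the crank.
- jaw_mid (a point): Middle of the jaw's face, 63 mm above the bench; axes as the shaker's.
- crank (a joint): Hand crank of the clamp screw, on the shaker's -y side, in rad, growing clockwise as seen facing it (looking along the shaker's +y). 0 = handle straight below the screw. Each clockwise turn moves jaw, screw and crank 16 mm along +y. Drag about 3.5 N at the handle; on jars it stiffens, squeezing them 1 mm per 0.4 rad. Stays where it is left.
- crank_handle (a point): Point near the middle of the crank's black handle (18 mm thick, 60 mm long along the shaker's y, 36 mm of it inward of this point, spinning freely on its pin), 40 mm from the screw axis. That axis is over the shaker's x = 0, 72 mm above the bench. With the jaw at 0 this point is at y = -187 mm in the shaker's frame. Can be pinched from above all round, fingers closing along x.
- tray: Shallow grey plastic tray fixed on the bench for finished jars, 180 x 120 mm, walls 4 mm thick and 14 mm high, floor 4 mm thick. Origin: centre of its underside; x along its length.
- old_jar_mid (a point): Straight-sided lidded sample jar, white with an orange ribbed screw cap, one plain upright cylinder 54 mm across and 74 mm high over all, 0.13 to 0.25 kg, its weight low. The point is its centre, 37 mm above its foot; z points out of the cap. The finished jar: at the start it stands loose in the shaker between the rails.
- jar1_mid (a point): Straight-sided lidded sample jar, white with a blue ribbed screw cap, one plain upright cylinder 54 mm across and 74 mm high over all, 0.13 to 0.25 kg, its weight low. The point is its centre, 37 mm above its foot; z points out of the cap. Waits on the bench to be shaken; may be absent.
- jar2_mid (a point): Straight-sided lidded sample jar, white with a blue ribbed screw cap, one plain upright cylinder 54 mm across and 74 mm high over all, 0.13 to 0.25 kg, its weight low. The point is its centre, 37 mm above its foot; z points out of the cap. Waits on the bench to be shaken; may be absent.
- jar3_mid (a point): Straight-sided lidded sample jar, white with a blue ribbed screw cap, one plain upright cylinder 54 mm across and 74 mm high over all, 0.13 to 0.25 kg, its weight low. The point is its centre, 37 mm above its foot; z points out of the cap. Waits on the bench to be shaken; may be absent.
- jar4_mid (a point): Straight-sided lidded sample jar, white with a blue ribbed screw cap, one plain upright cylinder 54 mm across and 74 mm high over all, 0.13 to 0.25 kg, its weight low. The point is its centre, 37 mm above its foot; z points out of the cap. Waits on the bench to be shaken; may be absent.
- beaker_mid (a point): Glass beaker, 60 mm across, 78 mm high, standing among the jars; the point is its centre, 39 mm up. To be left alone.
- tip_box: Blue pipette-tip box with a clear lid, 118 x 80 x 58 mm; origin under its middle. To be left alone.
- amber_bottle: Brown bottle, 80 mm across, 150 mm high; origin under its middle. To be left alone.
- timer: White bench timer lying flat, 70 x 60 x 18 mm; origin under its middle. To be left alone.
- pipettor: Grey pipettor lying on the bench, about 270 mm long and 30 mm thick, body 120 x 30 x 26 mm around its origin and a thin white barrel running 190 mm from it along its +x. To be left alone.
- wash_bottle: White plastic bottle with a red cap, 68 mm across, 160 mm high; origin under its middle. To be left alone.
- white_tub: White screw-top tub, 90 mm across, 110 mm high; origin under its middle. To be left alone.
There are look-alikes about, which are no part of the job. What is shaped like the part that bears jar1_mid but green is not meant.

How it is judged:
By the outcome, as a careful person would: the job done as asked, in the order asked, and still so for the second after the job is handed in, with the robot touching nothing.
Of jar1, jar2, jar3, jar4 only 2 to 4 are there at a start; the rules pass over those that are not, and their reading is None.
At some moment in a run one of jar1, jar2, jar3, jar4 may be knocked a few centimetres aside while the robot is not near it.
It also fails if it takes over 210 s, if anything falls off the work surface, if the arm or the gripper's body presses on something with over 40 N, if the wrist force passes 120 N, or if a joint passes its speed limit or range.

### The arm

A 7-joint arm with a two-finger parallel gripper is mounted at the origin on the work surface. World frame = base frame: x ahead of the robot, y to its left, z up, the work surface at z = 0. Lengths are in mm, angles in rad, forces in N, time in s.
With the tool pointing down it reaches from about 350 to 900 mm from the base axis. Payload 7.2 kg.
Tool frame: the origin (TCP) lies midway between the tips of the shut fingers; the grasp point (between the pads) lies 19 mm behind it; z points along the fingers, y is the direction in which the jaws open and shut (so a half turn about z gives the same grasp; the last joint's range is limited). The gripper opens to 85 mm and grips with 20 to 120 N. Pads are 22 mm wide; open, the fingers measure 114 mm over their backs; the gripper's body (76 mm by 85 mm) begins 54 mm behind the grasp point. The pads swing forward as they close: fully open they stand 13 mm farther back than shut.
Start: joints at [-1.208, 0.411, -0.013, 1.596, 0.006, 1.134, -0.082], TCP at [261.008, 567.894, 231.297] pointing down, gripper open.
Joint ranges: [-2.95, 2.95], [-0.29, 1.99], [-1.47, 1.44], [0.14, 2.54], [-1.03, 4.17], [0.13, 1.85], [-2.86, 2.86]. Speed limits (rad/s): [2.39, 2.39, 3.01, 3.01, 3.14, 3.14, 3.14].

### API

Orientations are given as a rotation vector (axis times angle).
In Python, from plant import arm, optics, ticket gives the robot as it stands.
- The arm moves only by the tool apply_moves, never from a script. Its argument "increments" is a list of rows, each a list of 7 numbers: the shift along the tool's x, y, z in mm, then the turn, a rotation vector about the tool's x, y, z in degrees, then the closure in counts, from 0 (fully open) to 255 (shut). In form: [[dx, dy, dz, wx, wy, wz, claw], ...]. A call has 1 to 20 rows; each row is the pose to reach, as a shift and turn from the pose commanded when the call began, along the tool's axes at that moment; what a row does not reach only later rows make up. A row lasts 1/12 s, in which the tool goes at most 41.7 mm and 7.16 degrees, less where a joint would pass 70% of its speed; a pose out of reach is approached as far as the arm can. A call with a gripper value outside its range is refused whole. The fingers move at their own pace and stop on an object; "grip_force" is the grip in N (left out, the last holds). Time passes only in rows, so rows that repeat a pose let the fingers close. It gives the time, the measured TCP pose, the force and the opening at its end, in the units of the state.
- arm.get_obs(): the state, without advancing time (a new reading comes with each control period).
- optics.capture(name): name is "scene" or "top" or "wrist"; returns a dict with "color" (420x560x3 uint8, blue, green, red), "depth" (420x560 float32, mm along the optical axis (not along the pixel's ray), 0 where there is no reading), "camera_matrix" (3x3 intrinsics, pixels), "extrinsics" (4x4, takes a point from world to camera coordinates); the wrist camera has in their place "mount" (4x4, takes a point from camera to tool coordinates, whose origin is the TCP and whose axes are the flange's). Camera axes: x right, y down, z forward; pixel columns grow to the right and rows downward; lengths in mm; the calibration is good to about 2 mm. A picture is of the moment at which its call begins: read the wrist's pose just before it.
- ticket.sign_off(): hands the job in, once; it reports no verdict.
The state is a dict: "clock": time; "joint_positions": joint angles; "qd": joint speeds; "tau": joint torques, N m; "position": TCP position; "eef_rot": TCP orientation; "wrist_force": force on the tool from outside, world axes, zero at the start; "torque": the same for the moment, N m; "grip_width": opening from 0.0 (shut) to 1.0 (fully open).
Only numpy, scipy, OpenCV 4.12 (cv2) and the standard library are available. Lean on these libraries where they do the work, as an engineer would, in place of code of your own. Each camera call takes 0.05 s, during which the arm holds its last target.

## Working session

There is one attempt and no reset: what is moved stays moved. The work goes in short steps, Python scripts to look and compute and a tool call to move; the robot and the scene stay as the last step left them, time stands still between calls to the robot, and variables do not carry over. Pictures are saved under pics/ and viewed, and the job is handed in when it is done.

Besides the shell and the picture viewer there is one more tool, called after "Emit:" in YAML: its name, and indented under it one key for each argument. apply_moves: Moves the arm, as the interface text tells. Its arguments: {"type":"object","properties":{"increments":{"type":"array","items":{"type":"array","items":{"type":"number"}}},"grip_force":{"type":"number"}},"required":["increments"]}

```bash
ls -la; mkdir -p pics
cat > h.py <<'E'
import numpy as np, cv2
from scipy.spatial.transform import Rotation as R
from plant import arm, optics, ticket
def cap(n,f=None):
    c=optics.capture(n)
    if f: cv2.imwrite('pics/'+f,c['color'])
    return c
def world(c):
    K=c['camera_matrix'];E=c['extrinsics'];d=c['depth']
    v,u=np.mgrid[:d.shape[0],:d.shape[1]]
    P=np.stack([(u-K[0,2])/K[0,0]*d,(v-K[1,2])/K[1,1]*d,d],-1)
    return (P-E[:3,3])@E[:3,:3]
def wristE(c,o):
    T=np.eye(4);T[:3,:3]=R.from_rotvec(o['eef_rot']).as_matrix();T[:3,3]=o['position']
    c['extrinsics']=np.linalg.inv(T@c['mount']);return c
E
python3 - <<'E'
from h import *
o=arm.get_obs();print(o)
for n in('scene','top','wrist'):
    c=cap(n,n+'0.png'); print(n,c.get('extrinsics',c.get('mount')),c['camera_matrix'])
E
```

```text
total 12
drwxr-xr-x  3 agent agent 4096 Dec  7 00:35 .
drwxr-xr-x 23 root  root  4096 Dec  7 00:35 ..
drwxr-xr-x  2 agent agent 4096 Dec  7 00:35 pics
{'clock': 0.0, 'joint_positions': array([-1.20820645,  0.41189727, -0.01271888,  1.59705209,  0.00561112,
        1.13433428, -0.0821805 ]), 'qd': array([-0.00022618, -0.0005564 , -0.0002225 ,  0.0010363 , -0.00034898,
       -0.00136836,  0.00042694]), 'tau': array([-9.30137394e-04, -6.00624061e+01,  6.82287924e-01, -2.99418086e+01,
        1.39058699e-02,  1.08445832e-02,  2.02688409e-05]), 'position': array([260.81765806, 567.41455113, 230.45140436]), 'eef_rot': array([-6.71328690e-01, -3.06878931e+00,  2.57458848e-03]), 'wrist_force': array([ 0.86515705, -0.4505632 , -0.14488288]), 'torque': array([ 0.01668676,  0.00742366, -0.02288977]), 'grip_width': 0.9997602341519405}
scene [[ 5.85027867e-02  9.98204051e-01  1.28878725e-02 -3.14578969e+01]
 [ 8.50744547e-01 -4.30975386e-02 -5.23809429e-01 -3.89951327e+02]
 [-5.22313258e-01  4.16085986e-02 -8.51737979e-01  1.52695770e+03]
 [ 0.00000000e+00  0.00000000e+00  0.00000000e+00  1.0000
[... 239 characters left out ...]
-02 -2.06205441e-01  5.35792604e+02]
 [ 2.06229331e-01  3.19809530e-04 -9.78503633e-01  1.83879609e+03]
 [ 0.00000000e+00  0.00000000e+00  0.00000000e+00  1.00000000e+00]] [[522.86907773   0.         286.54368379]
 [  0.         522.86907773 201.33924005]
 [  0.           0.           1.        ]]
wrist [[-1.24932450e-03 -9.62503613e-01 -2.71265983e-01  6.97420254e+01]
 [ 9.99998217e-01 -8.18280117e-04 -1.70211061e-03 -2.59682414e-01]
 [ 1.41631605e-03 -2.71267626e-01  9.62502919e-01 -1.43024937e+02]
 [ 0.00000000e+00  0.00000000e+00  0.00000000e+00  1.00000000e+00]] [[344.16827437   0.         279.78344365]
 [  0.         344.16827437 207.06479845]
 [  0.           0.           1.        ]]
```

View pics/scene0.png

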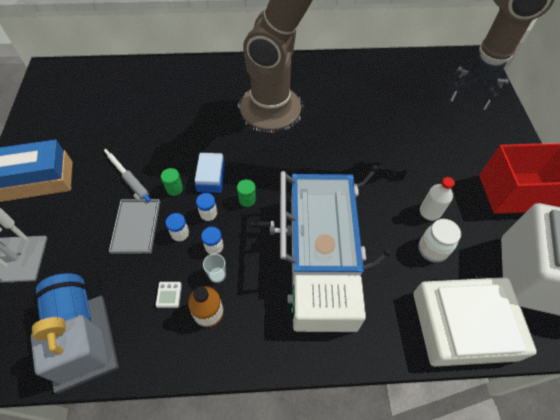

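View pics/top0.png

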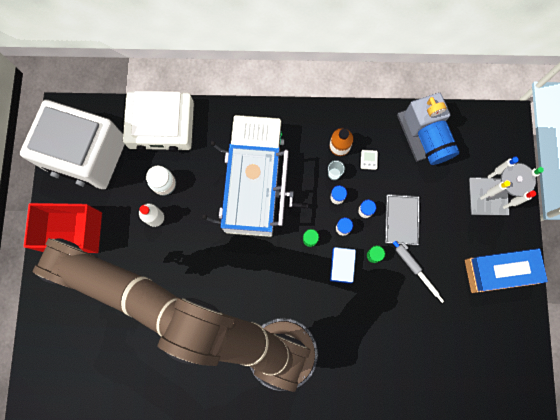

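View pics/wrist0.png

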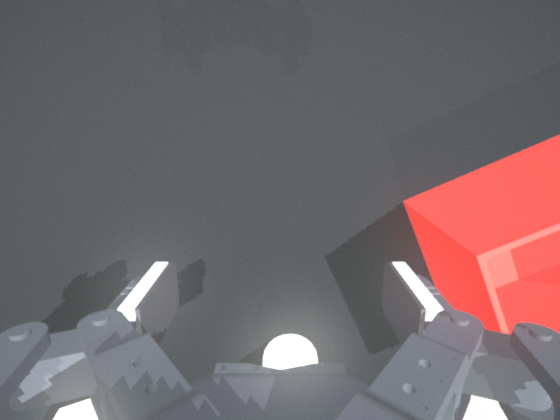

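The scene shows three blue jars (scene 207,207 / 178,227 / 213,241), a beaker, two green look-alikes, the shaker with its lid closed and its head towards +x, and the tray at (135,225). I'll measure them now.

```bash
cat >> h.py <<'E'
def ray(c,u,v,z):
    K=c['camera_matrix'];E=c['extrinsics']
    d=E[:3,:3].T@np.array([(u-K[0,2])/K[0,0],(v-K[1,2])/K[1,1],1]);o=-E[:3,:3].T@E[:3,3]
    return o+d*(z-o[2])/d[2]
def blobs(m,amin=40):
    n,l,s,ce=cv2.connectedComponentsWithStats(m.astype(np.uint8))
    return [(l==i,s[i],ce[i]) for i in range(1,n) if s[i][4]>=amin]
def hsv(c): return cv2.cvtColor(c['color'],cv2.COLOR_BGR2HSV)
def inr(h,a,b): return cv2.inRange(h,np.array(a),np.array(b))>0
E
python3 - <<'E'
from h import *
for n in('top','scene'):
    c=cap(n);h=hsv(c);W=world(c)
    print('base check', n, [np.round(ray(c,u,v,0)) for u,v in ([(283,350)] if n=='top' else [(270,108)])])
    for nm,a,b in (('blue',(105,150,60),(125,255,255)),('green',(50,120,50),(80,255,255)),('orange',(3,60,90),(18,255,255))):
        for m,s,ce in blobs(inr(h,a,b),30):
            P=W[m];P=P[c['depth'][m]>0]
            zt=np.percentile(P[:,2],90) if len(P) else np.nan
            print(n,nm,s,np.round(ce,1),'z90',round(float(zt),1),'med',np.round(np.median(P,0),1),'ray74',np.round(ray(c,*ce,74 if nm!='orange' else 120),1))
E
python3 - <<'E'
from h import *
c=cap('top');i=c['color'][90:290,200:480];cv2.imwrite('pics/topz.png',cv2.resize(i,None,fx=2.8,fy=2.8,interpolation=cv2.INTER_CUBIC))
c=cap('scene');i=c['color'][130:350,90:400];cv2.imwrite('pics/scz.png',cv2.resize(i,None,fx=2.5,fy=2.5,interpolation=cv2.INTER_CUBIC))
E
```

```text
base check top [array([13., -1.,  0.])]
top blue [418 121  37  33 750] [435.2 135.5] z90 141.0 med [ 771.9 -530.9  130.1] ray74 [ 789.8 -549.3   74. ]
top blue [220 143  59  89 879] [247.9 188.9] z90 141.8 med [557.7 142.6 135.9] ray74 [575.6 135.   74. ]
top blue [427 145  32  20 383] [443.1 154.7] z90 139.3 med [ 703.7 -562.6  123.1] ray74 [ 716.6 -575.    74. ]
top blue [510 156   9   8  50] [514.2 159.7] z90 301.3 med [ 634.6 -733.2  294.7] ray74 [ 701.8 -834.1   74. ]
top blue [331 185  16  16 196] [338.9 192.5] z90 79.1 med [ 569.4 -193.4   71.9] ray74 [ 568. -193.   74.]
top blue [361 199  16  16 199] [368.1 206.7] z90 78.5 med [ 517.8 -297.2   72.1] ray74 [ 517.4 -297.4   74. ]
top blue [337 217  17  16 200] [344.8 224.8] z90 79.0 med [ 451.3 -214.1   72.5] ray74 [ 450.6 -213.6   74. ]
top blue [330 248  23  36  77] [335.  269.7] z90 41.6 med [ 284.  -172.5   30.9] ray74 [ 291.1 -178.1   74. ]
top blue [ 472  248   75   43 1896] [508.6 269. ] z90 119.6 med [ 299.2 -768.   113.3] ray74 [ 303.5 -785.5   74. ]
top green [535 167   9   7  44] [538.8 170.2] z90 301.0 med [ 602.  -
[... 2494 characters left out ...]
1.7] ray74 [ 376.9 -317.9   74. ]
scene green [236 179  20  28 461] [246.3 192.2] z90 75.3 med [420.6 -92.4  64.2] ray74 [429.8 -91.7  74. ]
scene orange [285  52   6  14  36] [287.7  59.4] z90 228.3 med [ 20.7  57.4 224.2] ray74 [-110.9   69.2  120. ]
scene orange [253  93  47  36 374] [282.1 115.3] z90 19.3 med [73.  52.9 12.4] ray74 [164.5  31.8 120. ]
scene orange [   0  150   73   52 1157] [ 41.  184.6] z90 56.8 med [ 352.2 -726.2   30.4] ray74 [ 405.6 -678.4  120. ]
scene orange [316 235  19  18 265] [324.8 243.4] z90 136.2 med [644.  113.5 134.2] ray74 [636.7 115.8 120. ]
scene orange [189 287  32  33 642] [205.2 304.9] z90 121.4 med [ 786.5 -193.6  104.8] ray74 [ 788.8 -195.5  120. ]
```

View pics/topz.png

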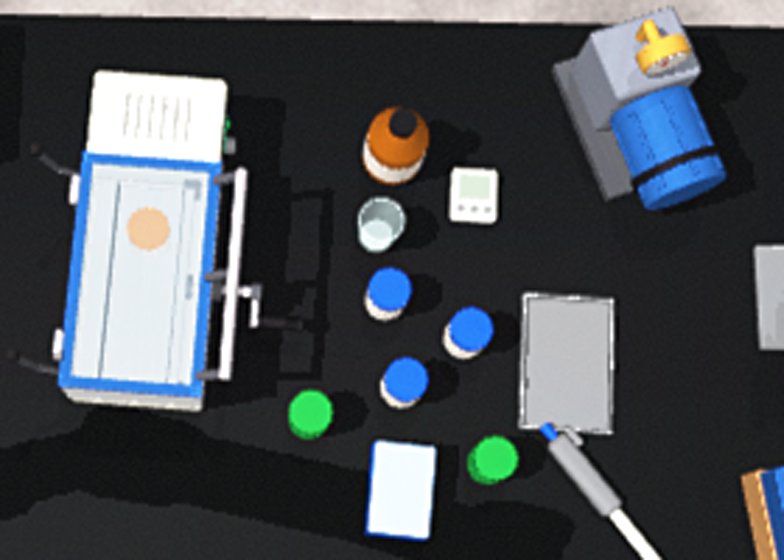

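View pics/scz.png

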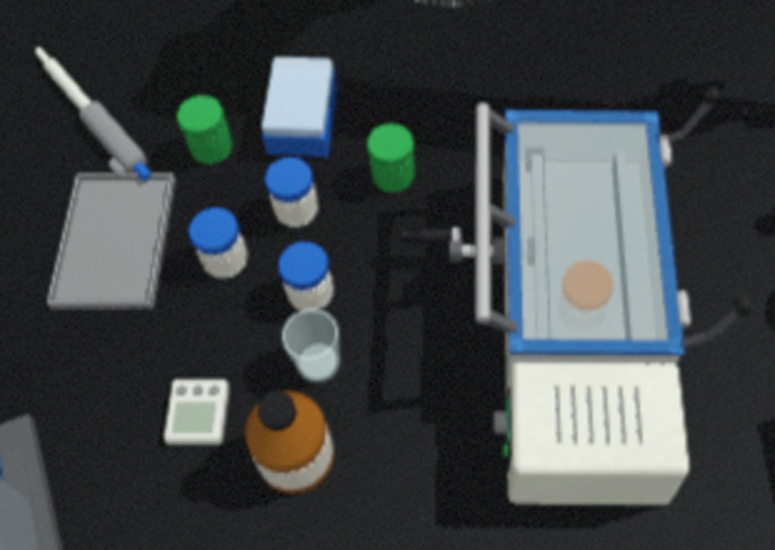

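Run:
```python
from h import *
for n in('top','scene'):
    c=cap(n);h=hsv(c);W=world(c);d=c['depth']>0
    reg=d&(W[...,0]>350)&(W[...,0]<760)&(W[...,1]>-40)&(W[...,1]<260)
    m=reg&inr(h,(100,120,50),(125,255,255))&(W[...,2]>115)&(W[...,2]<150)
    P=W[m];print(n,'blue',len(P),np.round(np.median(P,0),1),cv2.minAreaRect(P[:,:2].astype(np.float32)))
    # frame via image contour -> ray at z=137
    mm=cv2.morphologyEx((m).astype(np.uint8),cv2.MORPH_CLOSE,np.ones((5,5)))
    q=np.array([ray(c,u,v,138)[:2] for v,u in np.argwhere(mm>0)],np.float32);print('ray rect',cv2.minAreaRect(q))
    for lo,hi in((155,185),):
        m=reg&(W[...,2]>lo)&(W[...,2]<hi)
        P=W[m];print('rail',len(P),np.round(P.min(0)),np.round(P.max(0)), cv2.minAreaRect(P[:,:2].astype(np.float32)))
        vx,vy,x0,y0=cv2.fitLine(P[:,:2].astype(np.float32),cv2.DIST_HUBER,0,.01,.01).ravel();print('line',vx,vy,x0,y0, np.degrees(np.arctan2(vy,vx)),'z',np.percentile(P[:,2],[5,50,95]))
    # head
    m=(d&(W[...,0]>640)&(W[...,0]<860)&(W[...,1]>-10)&(W[...,1]<260)&(W[...,2]>108)&(W[...,2]<125)&(h[...,1]<60)&(h[...,2]>120))
    P=W[m];print('head',cv2.minAreaRect(P[:,:2].astype(np.float32)),np.median(P[:,2]))
    # tray
    m=d&(W[...,0]>360)&(W[...,0]<660)&(W[...,1]>-520)&(W[...,1]<-330)&(h[...,1]<60)&(h[...,2]>70)&(W[...,2]<22)
    for mk,s,ce in blobs(m,200):
        P=W[mk];print('tray',s,cv2.minAreaRect(P[:,:2].astype(np.float32)),np.round(np.percentile(P[:,2],[5,50,95])))
    # beaker/other objects by height
    m=d&(W[...,0]>600)&(W[...,0]<720)&(W[...,1]>-240)&(W[...,1]<-130)&(W[...,2]>60)&(W[...,2]<90)
    P=W[m];print('beaker',len(P),np.round(P.min(0)),np.round(P.max(0)))
```

```text
top blue 935 [554.5 131.7 136.2] ((568.0682983398438, 124.10311889648438), (177.9561004638672, 302.39361572265625), 86.50008392333984)
ray rect ((567.5142211914062, 124.16337585449219), (176.851806640625, 299.9398193359375), 86.16637420654297)
rail 340 [430.  -4. 155.] [708. 259. 185.] ((568.5247192382812, 127.27117919921875), (252.53965759277344, 264.6195068359375), 86.69750213623047)
line 0.99830806 -0.058146022 558.1982 9.280023 -3.3334014 z [159.98997619 172.10485695 179.59886157]
head ((738.2373657226562, 119.82943725585938), (183.3356475830078, 200.28549194335938), 85.9689712524414) 116.42520256272394
tray [ 385  194   35   60 1667] ((473.3948974609375, -433.8807373046875), (130.1291961669922, 218.26602172851562), 86.01698303222656) [-5.  4. 15.]
beaker 72 [ 626. -209.   60.] [ 686. -153.   86.]
scene blue 1481 [599.  128.3 136.5] ((569.154296875, 124.44416809082031), (180.92776489257812, 305.763427734375), 86.26759338378906)
ray rect ((571.8125, 122.40352630615234), (176.2017059326172, 304.7478942871094), 86.6325912475586)
rail 612 [431.  -8. 155.] [711. 260. 184.] ((570.904296875, 128.8148956298828), (258.9012451171875, 264.1482849121094), 86.3736801147461)
line 0.99820817 -0.059836607 574.9292 7.260219 -3.4304345 z [159.26254288 172.95304862 177.16756023]
head ((778.1444091796875, 109.4835205078125), (171.89039611816406, 121.9864730834961), 86.1697769165039) 117.02652358496042
tray [ 109  190   51   64 2268] ((470.85980224609375, -435.5721435546875), (128.78463745117188, 213.52296447753906), 86.77765655517578) [ 1.  5. 14.]
beaker 182 [ 629. -212.   60.] [ 688. -155.   82.]
```

```bash
cat >> h.py <<'E'
YAW=np.radians(-3.45); O=np.array([568.8,122.5])
def s2w(x,y,z): 
    c,s=np.cos(YAW),np.sin(YAW);return np.array([O[0]+c*x-s*y,O[1]+s*x+c*y,z])
def w2s(p):
    c,s=np.cos(YAW),np.sin(YAW);d=np.asarray(p)[...,:2]-O
    return np.concatenate([np.stack([c*d[...,0]+s*d[...,1],-s*d[...,0]+c*d[...,1]],-1),np.asarray(p)[...,2:3]],-1)
def pose():
    o=arm.get_obs();return o['position'],R.from_rotvec(o['eef_rot']),o
def down(ang): # tool x at angle ang deg (world), z down
    a=np.radians(ang);x=[np.cos(a),np.sin(a),0];z=[0,0,-1];return R.from_matrix(np.stack([x,np.cross(z,x),z],1))
A0=np.degrees(YAW)+180
def rel(p,ang=A0):
    p0,r0,o=pose();d=r0.inv().apply(np.asarray(p)-p0);w=np.degrees((r0.inv()*down(ang)).as_rotvec())
    return np.round(d,1),np.round(w,2)
E
python3 - <<'E'
from h import *
for n in('top','scene'):
    c=cap(n);W=world(c);d=c['depth']>0
    S=w2s(W.reshape(-1,3)).reshape(W.shape)
    m=d&(abs(S[...,0])<150)&(S[...,1]<-100)&(S[...,1]>-135)&(S[...,2]>160)&(S[...,2]<182)
    P=S[m];print(n,len(P),np.percentile(P,[2,50,98],axis=0).round(1))
    print(np.polyfit(P[:,0],P[:,1],1))
print(s2w(-75,-116,149),rel([494,14,330]))
E
```

```text
top 309 [[-127.6 -121.   162.5]
 [  -3.3 -114.2  172.6]
 [ 123.8 -104.5  181. ]]
[-1.00634332e-03 -1.14063385e+02]
scene 532 [[-126.2 -122.7  161.9]
 [  13.8 -115.3  173.1]
 [ 130.4 -105.1  177.8]]
[ 7.27879861e-04 -1.15792461e+02]
[486.95533539  11.22353854 149.        ] (array([-443. , -406. ,  -98.7]), array([ -0.  ,   0.  , -21.23]))
```

Emit:
apply_moves:
  increments:
    - [0,0,-40,0,0,-7,100]
    - [-30,-28,-80,0,0,-14,100]
    - [-60,-56,-99,0,0,-21.2,100]
    - [-443,-406,-99,0,0,-21.2,100]
    - [-443,-406,-99,0,0,-21.2,100]
    - [-443,-406,-99,0,0,-21.2,100]
    - [-443,-406,-99,0,0,-21.2,100]
    - [-443,-406,-99,0,0,-21.2,100]
    - [-443,-406,-99,0,0,-21.2,100]
    - [-443,-406,-99,0,0,-21.2,100]
    - [-443,-406,-99,0,0,-21.2,100]
    - [-443,-406,-99,0,0,-21.2,100]
    - [-443,-406,-99,0,0,-21.2,100]
    - [-443,-406,-99,0,0,-21.2,100]
    - [-443,-406,-99,0,0,-21.2,100]
    - [-443,-406,-99,0,0,-21.2,100]
    - [-443,-406,-99,0,0,-21.2,100]
    - [-443,-406,-99,0,0,-21.2,100]
  grip_force: 30

```text
clock: 2.05
position: [494.4, 11.8, 330.4]
eef_rot: [0.103, 3.14, -0.0]
wrist_force: [-0.5, 0.9, -0.3]
grip_width: 0.605
```

Run:
```python
from h import *
p,r,o=pose();print(p,w2s(p),o['grip_width'],o['joint_positions'].round(2))
c=wristE(cap('wrist','w1.png'),o);W=world(c);S=w2s(W.reshape(-1,3)).reshape(W.shape);d=c['depth']>0
m=d&(abs(S[...,0]+75)<40)&(S[...,1]<-95)&(S[...,1]>-140)&(S[...,2]>155)&(S[...,2]<190)
P=S[m];print(len(P),np.percentile(P,[2,50,98],axis=0).round(1))
h=hsv(c);m=d&inr(h,(100,120,50),(125,255,255))&(abs(S[...,0])<170)&(abs(S[...,1])<110)
P=S[m];print(np.percentile(P,[1,50,99],axis=0).round(1))
print(rel(s2w(-75,-116,152)))
```

```text
[494.35329522  11.8120419  330.39081393] [ -67.65086218 -114.96737261  330.39081393] 0.6049112884468889 [-0.45  0.1   0.36  1.78 -0.04  1.27  1.43]
1331 [[-113.6 -122.6  170.4]
 [ -76.6 -116.   174.4]
 [ -36.7 -109.7  176.4]]
[[-157.9  -87.8    0.5]
 [ -83.1  -15.3  136.8]
 [ 144.5   87.6  138.5]]
(array([  6.8,  -3. , 178.3]), array([ 0.02, -0.01, -0.12]))
```

View pics/w1.png

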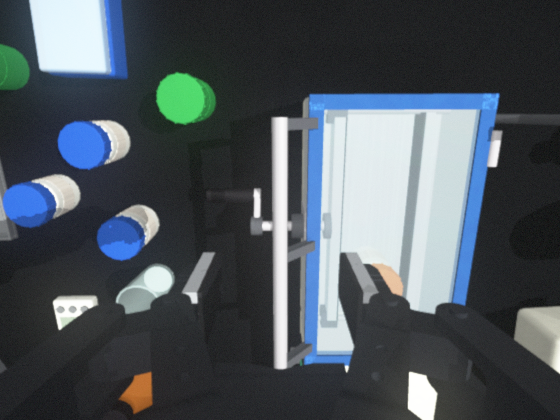

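Emit:
apply_moves:
  increments:
    - [7,-1,40,0,0,0,135]
    - [7,-1,80,0,0,0,135]
    - [7,-1,120,0,0,0,135]
    - [7,-1,150,0,0,0,135]
    - [7,-1,165,0,0,0,135]
    - [7,-1,175,0,0,0,135]
    - [7,-1,175,0,0,0,135]
    - [7,-1,175,0,0,0,135]
    - [7,-1,175,0,0,0,240]
    - [7,-1,175,0,0,0,240]
    - [7,-1,175,0,0,0,240]
    - [7,-1,175,0,0,0,240]
    - [7,-1,175,0,0,0,240]
    - [7,-1,175,0,0,0,240]
  grip_force: 30

```text
clock: 3.27
position: [487.8, 11.9, 156.8]
eef_rot: [0.097, 3.138, -0.001]
wrist_force: [-1.5, -5.2, 3.3]
grip_width: 0.148
```

Run:
```python
from h import *
p,r,o=pose();print(p,w2s(p),o['grip_width'],o['wrist_force'])
# arc rows
r0=np.hypot(208,36);a0=np.arctan2(36,208)
for k,t in enumerate(np.linspace(0,2.03,26)):
    y=-r0*np.cos(a0+t)+208;z=r0*np.sin(a0+t)-36
    print(k,round(t,2),round(y),round(-z))
```

```text
[487.79341722  11.92083272 156.75920965] [ -74.20539844 -115.25353588  156.75920965] 0.14796106887868413 [-1.49805536 -5.19746323  3.28597043]
0 0.0 0 0
1 0.08 4 -17
2 0.16 9 -33
3 0.24 15 -49
4 0.32 22 -64
5 0.41 31 -79
6 0.49 41 -93
7 0.57 52 -106
8 0.65 64 -118
9 0.73 77 -130
10 0.81 91 -140
11 0.89 106 -149
12 0.97 121 -156
13 1.06 137 -163
14 1.14 153 -168
15 1.22 170 -172
16 1.3 187 -174
17 1.38 204 -175
18 1.46 221 -175
19 1.54 238 -173
20 1.62 255 -170
21 1.71 272 -165
22 1.79 288 -159
23 1.87 303 -152
24 1.95 318 -144
25 2.03 332 -134
```

Emit:
apply_moves:
  increments:
    - [0,4,-17,0,0,0,240]
    - [0,9,-33,0,0,0,240]
    - [0,15,-49,0,0,0,240]
    - [0,22,-64,0,0,0,240]
    - [0,31,-79,0,0,0,240]
    - [0,41,-93,0,0,0,240]
    - [0,52,-106,0,0,0,240]
    - [0,64,-118,0,0,0,240]
    - [0,77,-130,0,0,0,240]
    - [0,91,-140,0,0,0,240]
    - [0,106,-149,0,0,0,240]
    - [0,121,-156,0,0,0,240]
    - [0,137,-163,0,0,0,240]
    - [0,153,-168,0,0,0,240]
    - [0,170,-172,0,0,0,240]
    - [0,187,-174,0,0,0,240]
    - [0,204,-175,0,0,0,240]
    - [0,204,-175,0,0,0,240]

```text
clock: 4.77
position: [500.7, 220.5, 332.8]
eef_rot: [0.09, 3.135, 0.005]
wrist_force: [0.5, -0.8, 8.4]
grip_width: 0.146
```

Run:
```python
from h import *
p,r,o=pose();s=w2s(p);print(s,o['grip_width'],o['wrist_force'],r.as_rotvec())
r0=np.hypot(208,36);a0=np.arctan2(36,208)
dz=s[2]-(132+r0*np.sin(a0+1.38)); print(dz)
for k,t in enumerate(np.r_[np.linspace(1.42,1.98,11),2.0,2.02,2.04,2.06]):
    y=92-r0*np.cos(a0+t);z=132+r0*np.sin(a0+t)
    print(k,round(t,2),round(y-(92-r0*np.cos(a0+1.38))),round(132+r0*np.sin(a0+1.38)-z))
cap('scene','s1.png')
```

```text
[-73.85994784  93.71544494 332.79723232] 0.14637417854984938 [ 0.47475644 -0.82472717  8.44755125] [0.09030962 3.13483479 0.00495311]
-10.255371924472001
0 1.42 8 0
1 1.48 20 1
2 1.53 32 2
3 1.59 44 4
4 1.64 55 6
5 1.7 67 9
6 1.76 78 13
7 1.81 89 18
8 1.87 99 23
9 1.92 110 28
10 1.98 120 35
11 2.0 123 37
12 2.02 127 39
13 2.04 130 42
14 2.06 134 44
```

View pics/s1.png

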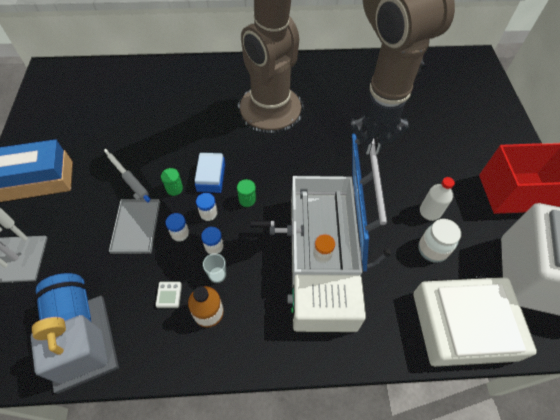

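Emit:
apply_moves:
  increments:
    - [0,7,0,0,0,0,240]
    - [0,18,0,0,0,0,240]
    - [0,30,1,0,0,0,240]
    - [0,42,3,0,0,0,240]
    - [0,53,6,0,0,0,240]
    - [0,64,9,0,0,0,240]
    - [0,75,13,0,0,0,240]
    - [0,85,17,0,0,0,240]
    - [0,94,22,0,0,0,240]
    - [0,102,26,0,0,0,240]
    - [0,109,30,0,0,0,240]
    - [0,113,32,0,0,0,240]
    - [0,116,34,0,0,0,240]
    - [0,119,36,0,0,0,240]
    - [0,121,38,0,0,0,240]
    - [0,123,39,0,0,0,240]
    - [0,124,40,0,0,0,240]
    - [0,125,41,0,0,0,240]
    - [0,126,42,0,0,0,240]
    - [0,126,42,0,0,0,240]

```text
clock: 6.48
position: [508.3, 344.3, 288.5]
eef_rot: [0.095, 3.137, 0.003]
wrist_force: [6.4, 1.8, 2.5]
grip_width: 0.143
```

Run:
```python
from h import *
p,r,o=pose();s=w2s(p);print(s,o['grip_width'],o['wrist_force'],r.as_rotvec(),o['joint_positions'].round(2))
r0=np.hypot(208,36);a0=np.arctan2(36,208)
print('t from y',np.arccos((92-s[1])/r0)-a0,'from z',np.pi-np.arcsin((s[2]+10.5-132)/r0)-a0)
```

```text
[-73.71682764 217.73007812 288.51957608] 0.1433824965423714 [6.43961753 1.76854945 2.5044334 ] [9.50713896e-02 3.13706536e+00 2.81944127e-03] [-0.81  0.35  0.19  1.56 -0.07  1.23  0.9 ]
t from y 2.0374499048087715 from z 2.0574194659686618
```

Emit:
apply_moves:
  increments:
    - [0,1,0.5,0,0,0,240]
    - [0,2,1,0,0,0,240]
    - [0,3,1.5,0,0,0,240]
    - [0,4,2,0,0,0,240]
    - [0,4,2,0,0,0,240]

```text
clock: 6.9
position: [508.5, 347.1, 286.5]
eef_rot: [0.096, 3.138, -0.0]
wrist_force: [6.1, -1.7, 3.1]
grip_width: 0.147
```

Emit:
apply_moves:
  increments:
    - [0,4,2,0,0,0,200]
    - [0,4,2,0,0,0,180]
    - [0,4,2,0,0,0,150]
    - [0,4,2,0,0,0,140]
    - [0,4,2,0,0,0,140]
    - [0,4,-10,0,0,0,140]
    - [0,4,-40,0,0,0,140]
    - [0,4,-75,0,0,0,140]
    - [0,4,-75,0,0,0,140]

```text
clock: 7.65
position: [509.3, 352.1, 369.3]
eef_rot: [0.095, 3.132, 0.011]
wrist_force: [0.2, -0.1, 0.7]
grip_width: 0.452
```

Run:
```python
from h import *
p,r,o=pose();print(w2s(p),o['wrist_force'])
for n in('top','scene'):
    c=cap(n,n+'2.png');h=hsv(c);W=world(c);S=w2s(W.reshape(-1,3)).reshape(W.shape)
    m=inr(h,(5,100,90),(18,255,255))&(abs(S[...,0])<140)&(abs(S[...,1])<80)
    for mk,s,ce in blobs(m,30):
        print(n,s,ce,w2s(ray(c,*ce,120)).round(1),np.median(S[mk],0).round(1))
    m=inr(h,(100,120,50),(125,255,255))&(abs(S[...,0])<160)&(S[...,1]>80)&(S[...,2]>140)
    P=S[m];print('lid',len(P),np.percentile(P,[5,50,95],axis=0).round(0)); print(np.polyfit(P[:,2],P[:,1],1))
print(rel(s2w(65,0,300)))
```

```text
[-73.21746901 225.60826619 369.27820944] [ 0.21607494 -0.07934063  0.74220497]
top [245 163  16  17  67] [252.68656716 171.80597015] [ 58.6  -2.3 120. ] [ 59.3  -4.3 116.7]
lid 801 [[-143.   94.  143.]
 [  27.  139.  227.]
 [ 147.  178.  294.]]
[ 0.53642955 17.3790807 ]
scene [315 234  21  20 331] [324.55287009 243.6223565 ] [ 68.7  -3.2 120. ] [ 68.5  -3.  119.8]
lid 1546 [[-145.   93.  143.]
 [  39.  161.  274.]
 [ 152.  177.  294.]]
[ 0.53116634 16.57999174]
(array([-139.4, -224.9,   63.6]), array([ 0.18,  0.16, -0.03]))
```

View pics/scene2.png

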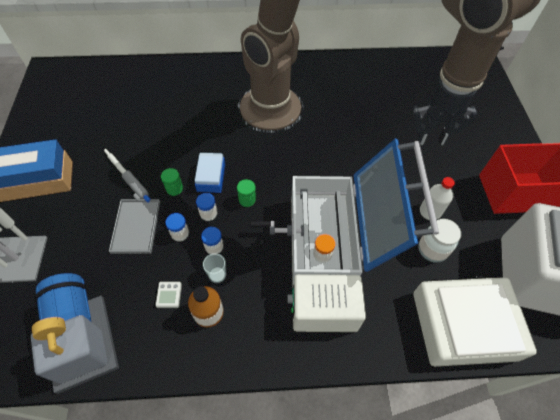

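Emit:
apply_moves:
  increments:
    - [-20,-30,0,0,0,0,0]
    - [-139,-225,30,0,0,0,0]
    - [-139,-225,100,0,0,0,0]
    - [-139,-225,100,0,0,0,0]
    - [-139,-225,100,0,0,0,0]
    - [-139,-225,100,0,0,0,0]
    - [-139,-225,100,0,0,0,0]
    - [-139,-225,100,0,0,0,0]
    - [-139,-225,100,0,0,0,0]
    - [-139,-225,100,0,0,0,0]
    - [-139,-225,100,0,0,0,0]

```text
clock: 8.67
position: [632.1, 119.7, 261.5]
eef_rot: [-0.092, -3.14, -0.002]
wrist_force: [0.6, 0.5, 0.6]
grip_width: 1.002
```

```bash
cat >> h.py <<'E'
def cap_center(c,lo,hi,z,amin=300):
    h=hsv(c);out=[]
    for mk,s,ce in blobs(inr(h,lo,hi),amin):
        cnt,_=cv2.findContours(mk.astype(np.uint8),cv2.RETR_EXTERNAL,cv2.CHAIN_APPROX_NONE)
        k=max(cnt,key=cv2.contourArea).reshape(-1,2)
        P=np.array([ray(c,u,v,z)[:2] for u,v in k],np.float32)
        (x,y),r=cv2.minEnclosingCircle(P);out.append((np.array([x,y,z]),r,s))
    return out
E
python3 - <<'E'
from h import *
p,r,o=pose();print(w2s(p),o['joint_positions'].round(2))
c=wristE(cap('wrist','w2.png'),o)
W=world(c);h=hsv(c)
for q,rr,s in cap_center(c,(3,100,70),(18,255,255),120): print(w2s(q),rr,s)
m=inr(h,(3,100,70),(18,255,255))&(W[...,2]>114)&(W[...,2]<126);P=w2s(W[m]);print(P.min(0),P.max(0),np.median(P,0),cv2.minEnclosingCircle(P[:,:2].astype(np.float32)))
E
```

```text
[ 63.37606635   1.02044836 261.52941084] [-0.46  0.43  0.28  1.52 -0.12  1.21  1.35]
[ 61.00525421  -1.48067278 120.        ] 28.261123657226562 [ 245  160   64   65 3154]
[ 150.42269813 -221.43180884  120.        ] 27.287843704223633 [ 15 261  52  49 549]
[ 177.29310748 -258.11724726  120.        ] 23.37162971496582 [  0 291  30  43 806]
[ 35.21339506 -29.11045054 114.07606433] [ 90.10675259  24.98126855 122.70631402] [ 61.00190656  -2.31581531 120.40778744] ((62.58186721801758, -2.1454107761383057), 27.82477378845215)
```

View pics/w2.png

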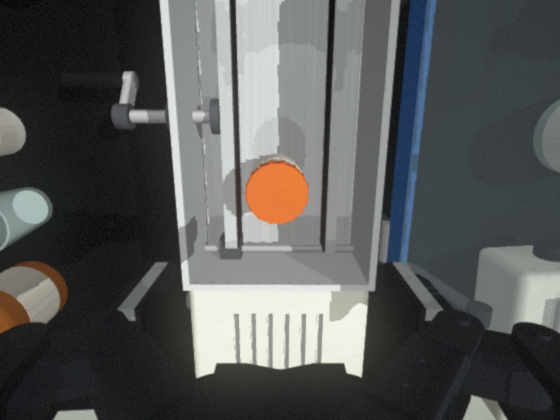

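Run:
```python
from h import *
p,r,o=pose()
c=wristE(cap('wrist'),o);W=world(c);S=w2s(W.reshape(-1,3)).reshape(W.shape);d=c['depth']>0
for lo,hi,nm in((122,132,'rim'),(72,82,'rails')):
    m=d&(S[...,2]>lo)&(S[...,2]<hi)&(S[...,0]>-60)&(S[...,0]<25)&(abs(S[...,1])<95)
    P=S[m];hh,e=np.histogram(P[:,1],np.arange(-96,97,4));print(nm,[(int(a),int(b)) for a,b in zip(e,hh) if b>20])
```

```text
rim [(-88, 279), (-84, 649), (-80, 224), (76, 72), (80, 734), (84, 328)]
rails [(-84, 82), (-80, 226), (-76, 64), (-72, 58), (-68, 52), (-60, 28), (-56, 291), (-52, 448), (-48, 435), (-44, 483), (44, 413), (48, 438), (52, 434), (56, 116), (76, 95), (80, 167)]
```

Emit:
apply_moves:
  increments:
    - [1,-3,40,0,0,0,0]
    - [1,-3,80,0,0,0,0]
    - [1,-3,120,0,0,0,0]
    - [1,-3,150,0,0,0,0]
    - [1,-3,170,0,0,0,0]
    - [1,-3,177,0,0,0,0]
    - [1,-3,177,0,0,0,0]
    - [1,-3,177,0,0,0,0]
    - [1,-3,177,0,0,0,200]
    - [1,-3,177,0,0,0,200]
    - [1,-3,177,0,0,0,200]
    - [1,-3,177,0,0,0,200]
    - [1,-3,177,0,0,0,200]
    - [1,-3,177,0,0,0,200]
  grip_force: 40

```text
clock: 9.93
position: [632.5, 115.2, 86.3]
eef_rot: [0.095, 3.137, 0.002]
wrist_force: [-0.8, -0.5, 5.7]
grip_width: 0.622
```

Run:
```python
from h import *
c=cap('top');Q=[ray(c,200+u/2.8,90+v/2.8,14) for u,v in((523,293),(615,297),(612,433),(520,428))]
print(np.round(Q),np.mean(Q,0))
c=cap('scene');Q=[ray(c,90+u/2.5,130+v/2.5,14) for u,v in((77,172),(175,174),(153,306),(49,306))]
print(np.round(Q),np.mean(Q,0))
p,r,o=pose();print(w2s(p),o['grip_width']);t=np.mean(Q,0);t[2]=200;print(rel(t))
```

```text
[[ 577. -377.   14.]
 [ 573. -499.   14.]
 [ 392. -489.   14.]
 [ 396. -369.   14.]] [ 484.48812225 -433.49099926   14.        ]
[[ 394. -486.   14.]
 [ 403. -364.   14.]
 [ 586. -373.   14.]
 [ 580. -492.   14.]] [ 490.61495115 -428.94523292   14.        ]
[64.02030375 -3.35384157 86.27943551] 0.6175257573381404
(array([ 108.3, -551.7, -114.8]), array([ 0.08,  0.17, -0.03]))
```

Emit:
apply_moves:
  increments:
    - [0,0,-20,0,0,0,200]
    - [0,0,-50,0,0,0,200]
    - [0,0,-90,0,0,0,200]
    - [2,-10,-130,0,0,0,200]
    - [8,-40,-130,0,0,0,200]
    - [16,-80,-130,0,0,0,200]
    - [24,-120,-130,0,0,0,200]
    - [32,-160,-130,0,0,0,200]
    - [40,-200,-130,0,0,0,200]
    - [48,-240,-130,0,0,0,200]
    - [57,-280,-130,0,0,0,200]
    - [65,-320,-130,0,0,0,200]
    - [73,-360,-130,0,0,0,200]
    - [81,-400,-130,0,0,0,200]
    - [89,-440,-130,0,0,0,200]
    - [97,-480,-130,0,0,0,200]
    - [105,-520,-120,0,0,0,200]
    - [112,-545,-100,0,0,0,200]
    - [112,-553,-80,0,0,0,200]
    - [112,-553,-60,0,0,0,200]

```text
clock: 11.7
position: [483.8, -434.5, 144.4]
eef_rot: [0.104, 3.139, -0.004]
wrist_force: [1.1, 0.2, -1.7]
grip_width: 0.62
```

Run:
```python
from h import *
p,r,o=pose();print(p,o['grip_width'],o['joint_positions'].round(2),rel([487,-431,45]))
```

```text
[ 483.8451419  -434.50759637  144.38374624] 0.6196167375662385 [ 0.38  0.55  0.4   1.64 -0.25  0.99  2.37] (array([-2.8,  4. , 99.4]), array([-0.15,  0.04, -0.34]))
```

Emit:
apply_moves:
  increments:
    - [-3,4,40,0,0,0,200]
    - [-3,4,70,0,0,0,200]
    - [-3,4,88,0,0,0,200]
    - [-3,4,95,0,0,0,200]
    - [-3,4,98,0,0,0,200]
    - [-3,4,99,0,0,0,200]
    - [-3,4,100,0,0,0,200]
    - [-3,4,100,0,0,0,180]
    - [-3,4,100,0,0,0,90]
    - [-3,4,100,0,0,0,0]
    - [-3,4,100,0,0,0,0]
    - [-3,4,100,0,0,0,0]
    - [-3,4,80,0,0,0,0]
    - [-3,4,40,0,0,0,0]
    - [-3,4,0,0,0,0,0]
    - [-3,4,-40,0,0,0,0]
    - [-3,4,-40,0,0,0,0]

```text
clock: 13.12
position: [492.0, -429.9, 193.3]
eef_rot: [0.096, 3.13, -0.011]
wrist_force: [1.3, -1.2, 1.0]
grip_width: 1.0
```

Run:
```python
from h import *
p,r,o=pose();print(p,o['grip_width'],o['wrist_force'])
c=cap('scene','s3.png');
for q,rr,s in cap_center(c,(105,150,60),(125,255,255),74,100): print('blue',q.round(1),rr,s)
for q,rr,s in cap_center(c,(3,120,70),(18,255,255),78,60): print('or',q.round(1),rr,s)
c=wristE(cap('wrist','w3.png'),o)
for q,rr,s in cap_center(c,(105,150,60),(125,255,255),74,300): print('wblue',q.round(1),rr,s)
for q,rr,s in cap_center(c,(3,120,70),(18,255,255),78,300): print('wor',q.round(1),rr,s)
```

```text
[ 491.97193782 -429.90215792  193.26799957] 0.9995863639901463 [ 1.25044454 -1.21816312  0.95384522]
blue [ 279.6 -766.    74. ] 124.2718276977539 [   0  139   63   48 1912]
blue [468.5 313.1  74. ] 247.46597290039062 [ 354  138   64  133 1452]
blue [ 388.8 -192.2   74. ] 99.04521179199219 [195 158  30  52 558]
blue [ 520.1 -297.6   74. ] 31.25344467163086 [165 212  21  19 305]
blue [ 571.1 -194.9   74. ] 30.61125946044922 [201 226  21  20 314]
blue [ 697.  -583.2   74. ] 59.93317794799805 [ 36 273  48  21 415]
blue [ 761.  -559.3   74. ] 78.41552734375 [  37  286   54   34 1411]
or [ 368.4 -722.6   78. ] 105.5289306640625 [  0 164  71  38 684]
or [ 496.5 -425.5   78. ] 30.89142608642578 [121 207  20  18 284]
or [ 765.5 -205.2   78. ] 42.609031677246094 [188 286  32  33 640]
wblue [ 372.4 -261.1   74. ] 30.794225692749023 [ 474    0   86   33 1782]
wblue [ 450.3 -224.3   74. ] 28.089447021484375 [ 518   91   42   76 1274]
wblue [ 516.3 -301.1   74. ] 31.043357849121094 [ 407  186   76   70 2029]
wblue [ 566.6 -207.1   74. ] 30.694339752197266 [ 524  238   36   65 1747]
```

View pics/w3.png

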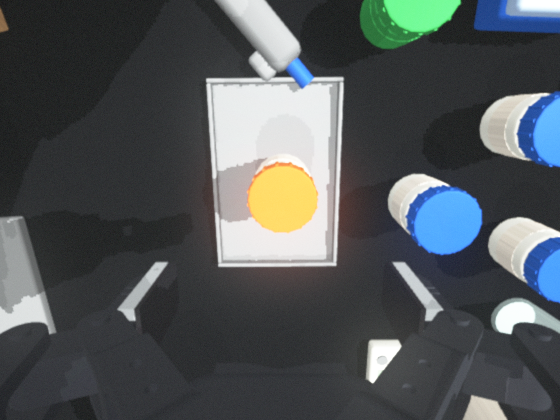

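View pics/s3.png

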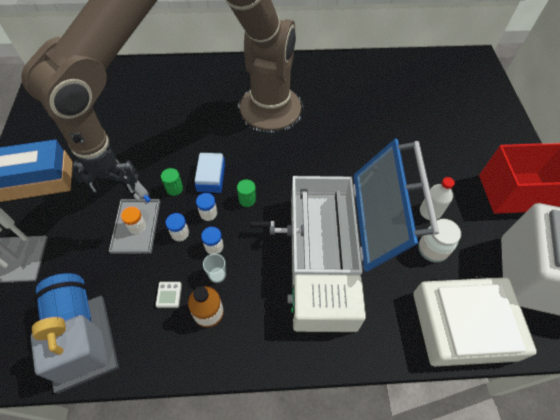

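Run:
```python
from h import *
print(rel([518,-298,110]),rel([518,-298,40]))
```

```text
(array([-19.7, 130.9,  76.4]), array([-0.12,  0.22, -0.03])) (array([-19.4, 131. , 146.4]), array([-0.12,  0.22, -0.03]))
```

Emit:
apply_moves:
  increments:
    - [-5,40,0,0,0,0,0]
    - [-10,80,0,0,0,0,0]
    - [-19,120,20,-0.1,0.2,0,0]
    - [-20,131,50,-0.1,0.2,0,0]
    - [-20,131,90,-0.1,0.2,0,0]
    - [-20,131,125,-0.1,0.2,0,0]
    - [-20,131,140,-0.1,0.2,0,0]
    - [-20,131,146,-0.1,0.2,0,0]
    - [-20,131,146,-0.1,0.2,0,0]
    - [-20,131,146,-0.1,0.2,0,0]
    - [-20,131,146,-0.1,0.2,0,200]
    - [-20,131,146,-0.1,0.2,0,200]
    - [-20,131,146,-0.1,0.2,0,200]
    - [-20,131,146,-0.1,0.2,0,200]
    - [-20,131,146,-0.1,0.2,0,200]
    - [-20,131,146,-0.1,0.2,0,200]
  grip_force: 40

```text
clock: 14.55
position: [518.0, -297.5, 39.8]
eef_rot: [-0.096, -3.139, -0.002]
wrist_force: [0.3, -0.2, 6.3]
grip_width: 0.621
```

Run:
```python
from h import *
p,r,o=pose();print(p,o['grip_width'],o['wrist_force'],rel(s2w(-70,16,215)))
```

```text
[ 517.9561145  -297.47206982   39.82723315] 0.6213860697628435 [ 0.31238619 -0.18933799  6.28055594] (array([  45. ,  438.4, -174.6]), array([ 0.07, -0.06, -0.04]))
```

Emit:
apply_moves:
  increments:
    - [0,0,-25,0,0,0,200]
    - [0,0,-60,0,0,0,200]
    - [0,0,-100,0,0,0,200]
    - [-5,20,-140,0,0,0,200]
    - [-15,55,-170,0,0,0,200]
    - [-23,95,-175,0,0,0,200]
    - [-31,135,-175,0,0,0,200]
    - [-39,175,-175,0,0,0,200]
    - [-47,215,-175,0,0,0,200]
    - [-55,255,-175,0,0,0,200]
    - [-63,295,-175,0,0,0,200]
    - [-71,335,-175,0,0,0,200]
    - [-79,375,-175,0,0,0,200]
    - [-87,410,-170,0,0,0,200]
    - [-93,433,-155,0,0,0,200]
    - [-93,438,-130,0,0,0,200]
    - [-93,438,-120,0,0,0,200]
    - [-93,438,-120,0,0,0,200]

```text
clock: 16.05
position: [634.9, 133.7, 155.9]
eef_rot: [-0.094, -3.132, 0.001]
wrist_force: [0.6, -0.3, -1.6]
grip_width: 0.621
```

Run:
```python
from h import *
p,r,o=pose();print(p,w2s(p),o['grip_width'],o['wrist_force'],rel(s2w(68,16,86)),o['joint_positions'].round(2))
```

```text
[634.85610034 133.71716965 155.94399072] [ 65.26136543  15.17193032 155.94399072] 0.6206650972322278 [ 0.60613106 -0.33715791 -1.60334825] (array([-3.3,  0.9, 69.9]), array([-0.04, -0.49,  0.  ])) [-0.48  0.53  0.28  1.62 -0.17  1.02  1.37]
```

Emit:
apply_moves:
  increments:
    - [-3,1,30,0,-0.4,0,200]
    - [-3,1,55,0,-0.4,0,200]
    - [-3,1,65,0,-0.4,0,200]
    - [-3,1,68,0,-0.4,0,200]
    - [-3,1,70,0,-0.4,0,200]
    - [-3,1,71,0,-0.4,0,200]
    - [-3,1,71,0,-0.4,0,200]
    - [-3,1,71,0,-0.4,0,180]
    - [-3,1,71,0,-0.4,0,90]
    - [-3,1,71,0,-0.4,0,0]
    - [-3,1,71,0,-0.4,0,0]
    - [-3,1,71,0,-0.4,0,0]
    - [-3,1,50,0,-0.4,0,0]
    - [-3,1,10,0,-0.4,0,0]
    - [-3,1,-30,0,-0.4,0,0]
    - [-3,1,-60,0,-0.4,0,0]
    - [-3,1,-60,0,-0.4,0,0]

```text
clock: 17.47
position: [643.7, 135.3, 226.5]
eef_rot: [0.096, 3.126, 0.008]
wrist_force: [0.2, -0.2, 0.8]
grip_width: 0.998
```

Run:
```python
from h import *
p,r,o=pose();print(p,o['grip_width'],o['wrist_force'])
for n in('scene','top'):
    c=cap(n,n+'4.png')
    for q,rr,s in cap_center(c,(105,150,60),(125,255,255),74,100):
        if rr<40: print(n,q.round(1),rr,s, w2s(ray(c,s[0]+s[2]/2,s[1]+s[3]/2,120)).round(1))
print(rel([569,-193.5,200]))
```

```text
[643.7282091  135.34270948 226.47099939] 0.9983166188767816 [ 0.1917154  -0.17720943  0.78500141]
scene [ 571.  -194.7   74. ] 30.633371353149414 [201 226  21  20 316] [  48.3 -305.5  120. ]
scene [622.3 144.4  74. ] 30.237022399902344 [323 237  19  19 297] [ 77.1  17.4 120. ]
top [ 568.6 -193.6   74. ] 29.48862075805664 [331 185  16  16 196] [   5.5 -311.3  120. ]
top [ 450.1 -213.7   74. ] 28.861867904663086 [337 217  17  16 200] [-106.4 -340.2  120. ]
(array([  52. , -332.5,   19. ]), array([ 0.18,  0.37, -0.03]))
```

View pics/scene4.png

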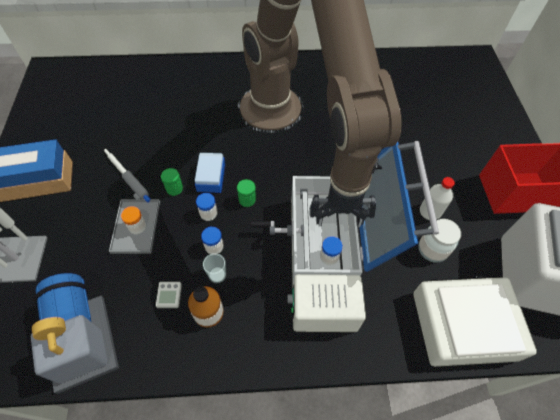

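Emit:
apply_moves:
  increments:
    - [6,-40,0,0,0,0,0]
    - [12,-80,0,0,0.2,0,0]
    - [18,-120,0,0.1,0.3,0,0]
    - [25,-160,0,0.2,0.4,0,0]
    - [31,-200,0,0.2,0.4,0,0]
    - [37,-240,0,0.2,0.4,0,0]
    - [44,-280,0,0.2,0.4,0,0]
    - [50,-318,10,0.2,0.4,0,0]
    - [52,-332,40,0.2,0.4,0,0]
    - [52,-332,70,0.2,0.4,0,0]
    - [52,-332,70,0.2,0.4,0,0]
    - [52,-332,70,0.2,0.4,0,0]

```text
clock: 18.57
position: [566.8, -192.2, 145.7]
eef_rot: [-0.095, -3.131, 0.001]
wrist_force: [-0.5, -0.0, 0.2]
grip_width: 1.003
```

Run:
```python
from h import *
p,r,o=pose();print(p)
c=wristE(cap('wrist','w5.png'),o);W=world(c)
h=hsv(c);m=inr(h,(100,120,50),(125,255,255))&(W[...,2]>66)&(W[...,2]<82)
for mk,s,ce in blobs(m,300):
    P=W[mk];print(s,cv2.minEnclosingCircle(P[:,:2].astype(np.float32)),np.median(P[:,2]))
print(rel([569,-193.5,40]))
```

```text
[ 566.7638029  -192.19565586  145.71332008]
[ 181    0   96   80 6320] ((449.5338134765625, -214.74612426757812), 27.77947235107422) 74.51510441284766
[ 235  178   84   82 5115] ((566.7167358398438, -194.40673828125), 27.79901695251465) 74.34001355962388
(array([ -1.5,  -1.1, 107.5]), array([-0.07, -0.32,  0.02]))
```

Emit:
apply_moves:
  increments:
    - [-1,-1,40,0,-0.3,0,0]
    - [-1,-1,75,0,-0.3,0,0]
    - [-1,-1,97,0,-0.3,0,0]
    - [-1,-1,106,0,-0.3,0,0]
    - [-1,-1,106,0,-0.3,0,0]
    - [-1,-1,106,0,-0.3,0,0]
    - [-1,-1,106,0,-0.3,0,200]
    - [-1,-1,106,0,-0.3,0,200]
    - [-1,-1,106,0,-0.3,0,200]
    - [-1,-1,106,0,-0.3,0,200]
    - [-1,-1,106,0,-0.3,0,200]
    - [-1,-1,106,0,-0.3,0,200]

```text
clock: 19.62
position: [570.2, -194.4, 43.8]
eef_rot: [0.095, 3.136, -0.003]
wrist_force: [-0.0, 1.4, 5.9]
grip_width: 0.621
```

Run:
```python
from h import *
p,r,o=pose();print(p,o['grip_width'],o['wrist_force'],rel(s2w(0,16,215)))
```

```text
[ 570.17461027 -194.43052656   43.84097804] 0.6205117534636995 [-0.04066473  1.37359449  5.88168191] (array([  19.8,  332. , -171.8]), array([-0.1 ,  0.27, -0.02]))
```

Emit:
apply_moves:
  increments:
    - [0,0,-25,0,0,0,200]
    - [0,0,-60,0,0,0,200]
    - [0,0,-100,0,0,0,200]
    - [1,20,-140,0,0.2,0,200]
    - [3,55,-170,0,0.2,0,200]
    - [6,95,-172,0,0.2,0,200]
    - [8,135,-172,0,0.2,0,200]
    - [10,175,-172,0,0.2,0,200]
    - [13,215,-172,0,0.2,0,200]
    - [15,255,-172,0,0.2,0,200]
    - [18,295,-170,0,0.2,0,200]
    - [20,325,-160,0,0.2,0,200]
    - [20,332,-130,0,0.2,0,200]
    - [20,332,-115,0,0.2,0,200]
    - [20,332,-115,0,0.2,0,200]
    - [20,332,-115,0,0.2,0,200]

```text
clock: 20.95
position: [568.6, 138.0, 156.3]
eef_rot: [-0.096, -3.137, 0.004]
wrist_force: [0.3, -0.9, -1.8]
grip_width: 0.617
```

Run:
```python
from h import *
p,r,o=pose();print(w2s(p),o['grip_width'],rel(s2w(0,16,90)))
```

```text
[ -1.17051437  15.4187244  156.31604916] 0.6174896668596898 (array([-1.4,  0.8, 66.3]), array([-0.16, -0.17, -0.05]))
```

Emit:
apply_moves:
  increments:
    - [-1,1,30,0,0,0,200]
    - [-1,1,52,0,0,0,200]
    - [-1,1,61,0,0,0,200]
    - [-1,1,64,0,0,0,200]
    - [-1,1,66,0,0,0,200]
    - [-1,1,67,0,0,0,200]
    - [-1,1,67,0,0,0,200]
    - [-1,1,67,0,0,0,180]
    - [-1,1,67,0,0,0,90]
    - [-1,1,67,0,0,0,0]
    - [-1,1,67,0,0,0,0]
    - [-1,1,67,0,0,0,0]
    - [-1,1,50,0,0,0,0]
    - [-1,1,10,0,0,0,0]
    - [-1,1,-30,0,0,0,0]
    - [-1,1,-60,0,0,0,0]
    - [-1,1,-60,0,0,0,0]

```text
clock: 22.37
position: [573.6, 140.1, 223.3]
eef_rot: [0.096, 3.132, 0.004]
wrist_force: [0.9, 0.6, -0.3]
grip_width: 1.003
```

Run:
```python
from h import *
p,r,o=pose();print(p,o['grip_width'],o['wrist_force'])
for n in('scene','top'):
    c=cap(n,n+'6.png')
    for q,rr,s in cap_center(c,(105,150,60),(125,255,255),74,60):
        if rr<50: print(n,q.round(1),rr,s, w2s(ray(c,s[0]+s[2]/2,s[1]+s[3]/2,120)).round(1))
print(rel([450.5,-214,226]))
```

```text
[573.57962572 140.07739494 223.32324193] 1.002982765162335 [ 0.93637481  0.55678554 -0.28958615]
scene [547.2 148.7  74. ] 30.56224822998047 [321 214  19  18 270] [  5.1  16.7 120. ]
scene [622.3 144.4  74. ] 30.237022399902344 [323 237  19  19 299] [ 77.1  17.4 120. ]
top [ 450.1 -213.7   74. ] 28.861867904663086 [337 217  17  16 200] [-106.4 -340.2  120. ]
(array([  98.7, -360.4,   -8.2]), array([-0.01,  0.06, -0.03]))
```

View pics/scene6.png

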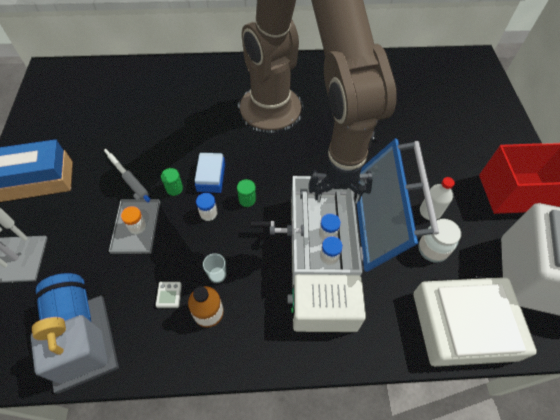

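Emit:
apply_moves:
  increments:
    - [11,-40,0,0,0,0,0]
    - [22,-80,0,0,0,0,0]
    - [33,-120,0,0,0,0,0]
    - [44,-160,0,0,0,0,0]
    - [55,-200,0,0,0,0,0]
    - [66,-240,0,0,0,0,0]
    - [77,-280,0,0,0,0,0]
    - [88,-320,10,0,0,0,0]
    - [99,-355,30,0,0,0,0]
    - [99,-360,65,0,0,0,0]
    - [99,-360,75,0,0,0,0]
    - [99,-360,75,0,0,0,0]
    - [99,-360,75,0,0,0,0]

```text
clock: 23.55
position: [449.1, -212.7, 141.5]
eef_rot: [-0.094, -3.136, 0.001]
wrist_force: [0.6, 0.5, 0.2]
grip_width: 0.999
```

Run:
```python
from h import *
p,r,o=pose();print(p)
c=wristE(cap('wrist','w7.png'),o);W=world(c)
h=hsv(c);m=inr(h,(100,120,50),(125,255,255))&(W[...,2]>66)&(W[...,2]<82)
for mk,s,ce in blobs(m,300):
    P=W[mk];print(s,cv2.minEnclosingCircle(P[:,:2].astype(np.float32)),np.median(P[:,2]))
print(rel([450.5,-214,42]))
```

```text
[ 449.10603046 -212.73989033  141.47642295]
[ 235  180   85   82 5280] ((449.2871398925781, -214.99362182617188), 27.930313110351562) 74.31237640831327
(array([ -0.8,  -1. , 100.4]), array([-0.08, -0.13,  0.07]))
```

Emit:
apply_moves:
  increments:
    - [-1,-1,40,0,0,0,0]
    - [-1,-1,75,0,0,0,0]
    - [-1,-1,94,0,0,0,0]
    - [-1,-1,100,0,0,0,0]
    - [-1,-1,100,0,0,0,0]
    - [-1,-1,100,0,0,0,0]
    - [-1,-1,100,0,0,0,200]
    - [-1,-1,100,0,0,0,200]
    - [-1,-1,100,0,0,0,200]
    - [-1,-1,100,0,0,0,200]
    - [-1,-1,100,0,0,0,200]
    - [-1,-1,100,0,0,0,200]

```text
clock: 24.6
position: [451.2, -215.3, 43.6]
eef_rot: [0.095, 3.139, -0.003]
wrist_force: [-1.9, 0.9, 8.6]
grip_width: 0.62
```

Run:
```python
from h import *
p,r,o=pose();print(p,o['grip_width'],o['wrist_force'],rel(s2w(-68,16,215)))
```

```text
[ 451.19345385 -215.26660741   43.62671877] 0.6196975978474097 [-1.85716348  0.94411907  8.58729102] (array([ -29.1,  359.9, -172. ]), array([-0.1 ,  0.05, -0.02]))
```

Emit:
apply_moves:
  increments:
    - [0,0,-25,0,0,0,200]
    - [0,0,-60,0,0,0,200]
    - [0,0,-100,0,0,0,200]
    - [-2,20,-140,0,0,0,200]
    - [-5,55,-170,0,0,0,200]
    - [-8,95,-172,0,0,0,200]
    - [-11,135,-172,0,0,0,200]
    - [-14,175,-172,0,0,0,200]
    - [-17,215,-172,0,0,0,200]
    - [-20,255,-172,0,0,0,200]
    - [-24,295,-172,0,0,0,200]
    - [-27,335,-165,0,0,0,200]
    - [-29,358,-150,0,0,0,200]
    - [-29,360,-120,0,0,0,200]
    - [-29,360,-115,0,0,0,200]
    - [-29,360,-115,0,0,0,200]

```text
clock: 25.93
position: [499.5, 141.7, 155.1]
eef_rot: [-0.095, -3.135, 0.006]
wrist_force: [-0.6, -0.3, -0.8]
grip_width: 0.622
```

Run:
```python
from h import *
p,r,o=pose();print(w2s(p),o['grip_width'],rel(s2w(-68,16,90)))
```

```text
[-70.32142727  14.96876704 155.13404874] 0.6220508947330158 (array([-2.7,  1.3, 65.1]), array([-0.24, -0.31, -0.03]))
```

Emit:
apply_moves:
  increments:
    - [-3,1,30,-0.2,-0.3,0,200]
    - [-3,1,52,-0.2,-0.3,0,200]
    - [-3,1,60,-0.2,-0.3,0,200]
    - [-3,1,63,-0.2,-0.3,0,200]
    - [-3,1,65,-0.2,-0.3,0,200]
    - [-3,1,66,-0.2,-0.3,0,200]
    - [-3,1,66,-0.2,-0.3,0,200]
    - [-3,1,66,-0.2,-0.3,0,180]
    - [-3,1,66,-0.2,-0.3,0,90]
    - [-3,1,66,-0.2,-0.3,0,0]
    - [-3,1,66,-0.2,-0.3,0,0]
    - [-3,1,66,-0.2,-0.3,0,0]
    - [-3,1,50,0,0,0,0]
    - [-3,1,10,0,0,0,0]
    - [-3,1,-30,0,0,0,0]
    - [-3,1,-70,0,0,0,0]
    - [-3,1,-100,0,0,0,0]
    - [-3,1,-100,0,0,0,0]

```text
clock: 27.43
position: [507.4, 144.3, 263.1]
eef_rot: [0.096, 3.132, 0.005]
wrist_force: [0.8, 0.4, -0.2]
grip_width: 1.0
```

Run:
```python
from h import *
p,r,o=pose();print(p,w2s(p),o['grip_width'],o['wrist_force'],o['joint_positions'].round(2))
c=wristE(cap('wrist','w8.png'),o);W=world(c);S=w2s(W.reshape(-1,3)).reshape(W.shape)
h=hsv(c);m=inr(h,(100,120,50),(125,255,255))&(W[...,2]>110)&(W[...,2]<126)
for mk,s,ce in blobs(m,200):
    P=S[mk];print(s,cv2.minEnclosingCircle(P[:,:2].astype(np.float32)),np.median(P[:,2]))
c=cap('scene','s8.png')
# crank handle region
for n in('scene','top'):
    c=cap(n);W=world(c);S=w2s(W.reshape(-1,3)).reshape(W.shape)
    m=(c['depth']>0)&(abs(S[...,0])<80)&(S[...,1]<-120)&(S[...,1]>-240)&(S[...,2]>15)&(S[...,2]<130)
    P=S[m];print(n,len(P));
    for q in P[np.argsort(P[:,1])][::max(1,len(P)//25)]: print(q.round(0))
a,b=c['color'],0
s=cap('scene')['color'][200:270,230:310];cv2.imwrite('pics/crank.png',cv2.resize(s,None,fx=8,fy=8,interpolation=cv2.INTER_CUBIC))
```

```text
[507.40886533 144.33955565 263.11954088] [-62.59412451  18.10561193 263.11954088] 1.0001272401481691 [ 0.79594349  0.38766494 -0.16094977] [-0.61  0.21  0.29  1.81 -0.07  1.12  1.21]
[ 248  155   63   63 3031] ((-67.96416473388672, 17.66088104248047), 27.23061752319336) 120.40302202477169
[ 249  225   60   59 2654] ((-3.5941104888916016, 16.963863372802734), 27.459455490112305) 120.31150547171615
[ 251  296   56   54 2307] ((67.86157989501953, 16.72269630432129), 27.462221145629883) 120.15880386865543
scene 201
[ -33. -208.   56.]
[ -24. -205.   55.]
[ -35. -200.   54.]
[ -33. -197.   56.]
[ -27. -194.   56.]
[ -37. -188.   56.]
[ -30. -185.   56.]
[ -24. -182.   55.]
[ -36. -176.   58.]
[ -27. -173.   51.]
[ -28. -170.   59.]
[ -25. -165.   48.]
[ -31. -162.   56.]
[ -27. -159.   56.]
[ -36. -153.   57.]
[ -30. -150.   56.]
[  12. -149.   73.]
[  -5. -147.   83.]
[ -33. -144.   63.]
[   4. -144.   82.]
[ -19. -141.   70.]
[  10. -141.   69.]
[  10. -138.   75.]
[  -0. -132.   74.]
[   6. -127.   73.]
[   6. -121.   74.]
top 142
[ -41. -204.   59.]
[ -39. -201.   48.]
[ -41. -197.   58.]
[ -41. -194.   55.]
[ -41. -190.   56.]
[ -39. -187.   42.]
[ -41. -183.   53.]
[ -40. -179.   46.]
[ -43. -176.   58.]
[ -42. -172.   52.]
[ -42. -168.   51.]
[ -43. -165.   53.]
[ -41. -161.   42.]
[ -40. -157.   57.]
[ -40. -154.   53.]
[ -41. -150.   56.]
[ -26. -149.   54.]
[  -0. -147.   88.]
[ -34. -146.   56.]
[ -19. -145.   71.]
[  -3. -143.   82.]
[  10. -142.   76.]
[ -21. -141.   66.]
[  -6. -140.   81.]
[ -38. -139.   56.]
[  -7. -137.   84.]
[   2. -132.   75.]
[  -3. -125.   80.]
[   2. -121.   71.]
```

View pics/w8.png

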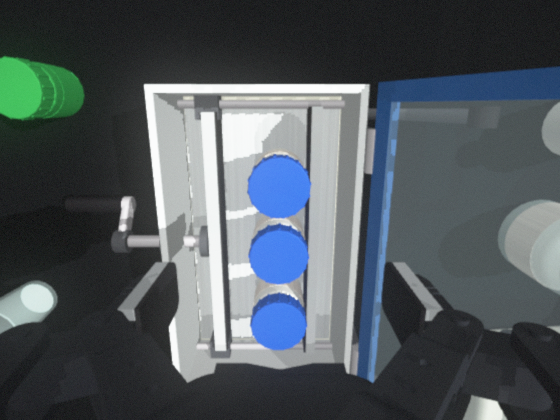

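View pics/crank.png

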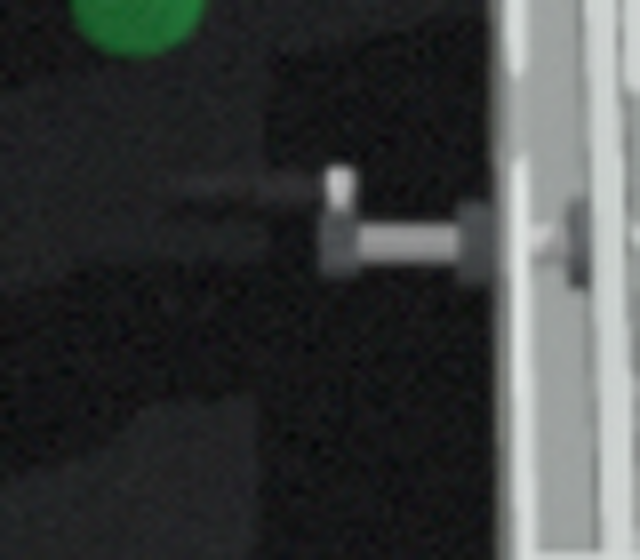

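Run:
```python
from h import *
print(rel(s2w(-33,-191,150),A0-90))
```

```text
(array([ -33.9, -207.6,  105.6]), array([-3.000e-01, -5.000e-02,  8.997e+01]))
```

Emit:
apply_moves:
  increments:
    - [-6,-40,0,0,0,7,0]
    - [-12,-80,0,0,0,14,0]
    - [-18,-120,0,0,0,21,120]
    - [-24,-160,0,0,0,28,120]
    - [-30,-200,0,0,0,35,120]
    - [-34,-208,20,0,0,42,120]
    - [-34,-208,40,0,0,49,120]
    - [-34,-208,50,0,0,56,120]
    - [-34,-208,60,0,0,63,120]
    - [-34,-208,70,0,0,70,120]
    - [-34,-208,80,0,0,77,120]
    - [-34,-208,90,0,0,84,120]
    - [-34,-208,105,0,0,90,120]
    - [-34,-208,105,0,0,90,120]
    - [-34,-208,105,0,0,90,120]
    - [-34,-208,105,0,0,90,120]

```text
clock: 29.02
position: [525.3, -66.3, 151.6]
eef_rot: [-2.284, -2.157, 0.005]
wrist_force: [-0.4, 0.1, -0.2]
grip_width: 0.531
```

Run:
```python
from h import *
p,r,o=pose();print(p,w2s(p),o['grip_width'],o['joint_positions'].round(2))
c=wristE(cap('wrist','w9.png'),o);W=world(c);S=w2s(W.reshape(-1,3)).reshape(W.shape)
m=(c['depth']>0)&(abs(S[...,0]+33)<30)&(S[...,1]<-155)&(S[...,1]>-240)&(S[...,2]>25)&(S[...,2]<75)
P=S[m];print(len(P),np.percentile(P,[2,50,98],axis=0).round(1))
m=(c['depth']>0)&(abs(S[...,0]+33)<30)&(S[...,1]<-155)&(S[...,1]>-205)&(S[...,2]>53)&(S[...,2]<75)
P=S[m];print('top line x',np.median(P,0))
print(rel(s2w(-33,-191,37),A0-90))
```

```text
[525.31829276 -66.33637768 151.63876479] [ -32.03920781 -191.11076778  151.63876479] 0.5313209218896773 [-0.47  0.39  0.65  1.95 -0.29  0.9   0.26]
1732 [[ -42.  -206.7   51.1]
 [ -33.4 -180.2   57. ]
 [ -25.3 -155.9   59.1]]
top line x [ -34.06503776 -178.88352436   57.16562616]
(array([  0.4,  -1.1, 115.1]), array([-0.09,  0.11,  0.13]))
```

View pics/w9.png

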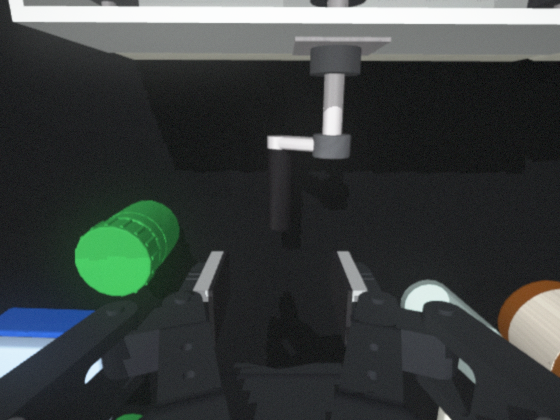

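Emit:
apply_moves:
  increments:
    - [0,-1.5,40,0,0,0,120]
    - [0,-1.5,80,0,0,0,120]
    - [0,-1.5,105,0,0,0,120]
    - [0,-1.5,113,0,0,0,120]
    - [0,-1.5,113,0,0,0,120]
    - [0,-1.5,113,0,0,0,120]
    - [0,-1.5,113,0,0,0,230]
    - [0,-1.5,113,0,0,0,230]
    - [0,-1.5,113,0,0,0,230]
    - [0,-1.5,113,0,0,0,230]
    - [0,-1.5,113,0,0,0,230]
    - [0,-1.5,113,0,0,0,230]
  grip_force: 40

```text
clock: 30.07
position: [525.3, -66.4, 39.8]
eef_rot: [2.286, 2.152, -0.0]
wrist_force: [2.5, 0.2, 5.8]
grip_width: 0.194
```

```bash
cat >> h.py <<'E'
def crank_rows(th0,n,step):
    # rows relative to th0: dx=+y advance, dy=+x, dz=-z
    out=[]
    for k in range(1,n+1):
        t=th0+k*step
        out.append([round(16/2/np.pi*k*step,1),round(-40*np.sin(t)+40*np.sin(th0)),round(40*np.cos(t)-40*np.cos(th0))])
    return out
E
python3 - <<'E'
from h import *
p,r,o=pose();print(p,w2s(p),o['grip_width'],o['wrist_force'],rel(p,A0-90)[1])
for q in crank_rows(0.95,20,0.25):print(q)
E
```

```text
[525.27412199 -66.35281555  39.76555627] [ -32.08230934 -191.12983395   39.76555627] 0.19399856255743383 [2.48809285 0.15715322 5.77074511] [ 0.08  0.09 -0.03]
[0.6, -5, -9]
[1.3, -7, -18]
[1.9, -7, -28]
[2.5, -5, -38]
[3.2, 0, -47]
[3.8, 7, -54]
[4.5, 15, -59]
[5.1, 25, -63]
[5.7, 35, -63]
[6.4, 45, -61]
[7.0, 54, -57]
[7.6, 61, -51]
[8.3, 67, -43]
[8.9, 71, -34]
[9.5, 73, -24]
[10.2, 71, -14]
[10.8, 68, -5]
[11.5, 62, 4]
[12.1, 55, 10]
[12.7, 46, 15]
```

Emit:
apply_moves:
  increments:
    - [0.6,-5,-9,0,0,0,230]
    - [1.3,-7,-18,0,0,0,230]
    - [1.9,-7,-28,0,0,0,230]
    - [2.5,-5,-38,0,0,0,230]
    - [3.2,0,-47,0,0,0,230]
    - [3.8,7,-54,0,0,0,230]
    - [4.5,15,-59,0,0,0,230]
    - [5.1,25,-63,0,0,0,230]
    - [5.1,25,-63,0,0,0,230]

```text
clock: 30.82
position: [549.9, -63.0, 102.7]
eef_rot: [-2.287, -2.153, 0.005]
wrist_force: [-2.6, -1.4, 5.4]
grip_width: 0.194
```

Run:
```python
from h import *
p,r,o=pose();s=w2s(p);print(s,o['grip_width'],o['wrist_force'],rel(p,A0-90)[1])
print('th',np.arctan2(-s[0],72-(s[2]+9)))
c=wristE(cap('wrist','w10.png'),o)
```

```text
[  -7.67740021 -186.29980489  102.65404827] 0.1942119100803437 [-2.59431706 -1.38996529  5.37107576] [-0.16  0.11 -0.01]
th 2.950349294603496
```

View pics/w10.png

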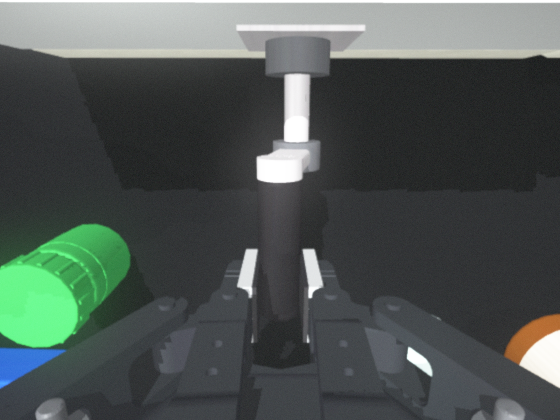

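Run:
```python
from h import *
print([q+[0,0,0,230] for q in crank_rows(2.95,19,0.25)])
```

```text
[[0.6, 10, -1, 0, 0, 0, 230], [1.3, 20, 1, 0, 0, 0, 230], [1.9, 29, 5, 0, 0, 0, 230], [2.5, 37, 12, 0, 0, 0, 230], [3.2, 42, 20, 0, 0, 0, 230], [3.8, 46, 29, 0, 0, 0, 230], [4.5, 48, 39, 0, 0, 0, 230], [5.1, 46, 49, 0, 0, 0, 230], [5.7, 43, 58, 0, 0, 0, 230], [6.4, 37, 66, 0, 0, 0, 230], [7.0, 30, 73, 0, 0, 0, 230], [7.6, 21, 77, 0, 0, 0, 230], [8.3, 11, 79, 0, 0, 0, 230], [8.9, 1, 79, 0, 0, 0, 230], [9.5, -9, 76, 0, 0, 0, 230], [10.2, -17, 71, 0, 0, 0, 230], [10.8, -24, 64, 0, 0, 0, 230], [11.5, -29, 55, 0, 0, 0, 230], [12.1, -32, 45, 0, 0, 0, 230]]
```

Emit:
apply_moves:
  increments:
    - [0.6,10,-1,0,0,0,230]
    - [1.3,20,1,0,0,0,230]
    - [1.9,29,5,0,0,0,230]
    - [2.5,37,12,0,0,0,230]
    - [3.2,42,20,0,0,0,230]
    - [3.8,46,29,0,0,0,230]
    - [4.5,48,39,0,0,0,230]
    - [5.1,46,49,0,0,0,230]
    - [5.7,43,58,0,0,0,230]
    - [6.4,37,66,0,0,0,230]
    - [7.0,30,73,0,0,0,230]
    - [7.6,21,77,0,0,0,230]
    - [8.3,11,79,0,0,0,230]
    - [8.9,1,79,0,0,0,230]
    - [9.5,-9,76,0,0,0,230]
    - [10.2,-17,71,0,0,0,230]
    - [10.8,-24,64,0,0,0,230]
    - [11.5,-29,55,0,0,0,230]
    - [12.1,-32,45,0,0,0,230]

```text
clock: 32.45
position: [518.7, -48.7, 57.0]
eef_rot: [2.286, 2.151, -0.0]
wrist_force: [8.9, -0.0, -3.7]
grip_width: 0.191
```

Run:
```python
from h import *
p,r,o=pose();s=w2s(p);print(s,o['grip_width'],o['wrist_force'],rel(p,A0-90)[1])
t=np.arctan2(-s[0],72-(s[2]+9));print('th',t,t+2*np.pi)
c=wristE(cap('wrist','w11.png'),o)
print([q+[0,0,0,230] for q in crank_rows(7.7,20,0.25)])
```

```text
[ -39.67010453 -173.90536429   57.03650031] 0.19100379516564578 [ 8.89639693 -0.0184114  -3.65088864] [ 0.11  0.12 -0.05]
th 1.42158629706497 7.704771604244556
[[0.6, 0, -10, 0, 0, 0, 230], [1.3, 2, -20, 0, 0, 0, 230], [1.9, 6, -29, 0, 0, 0, 230], [2.5, 13, -36, 0, 0, 0, 230], [3.2, 21, -42, 0, 0, 0, 230], [3.8, 31, -45, 0, 0, 0, 230], [4.5, 41, -46, 0, 0, 0, 230], [5.1, 50, -45, 0, 0, 0, 230], [5.7, 60, -41, 0, 0, 0, 230], [6.4, 68, -35, 0, 0, 0, 230], [7.0, 74, -27, 0, 0, 0, 230], [7.6, 78, -18, 0, 0, 0, 230], [8.3, 79, -8, 0, 0, 0, 230], [8.9, 79, 2, 0, 0, 0, 230], [9.5, 75, 11, 0, 0, 0, 230], [10.2, 70, 20, 0, 0, 0, 230], [10.8, 63, 27, 0, 0, 0, 230], [11.5, 54, 31, 0, 0, 0, 230], [12.1, 44, 34, 0, 0, 0, 230], [12.7, 34, 34, 0, 0, 0, 230]]
```

View pics/w11.png

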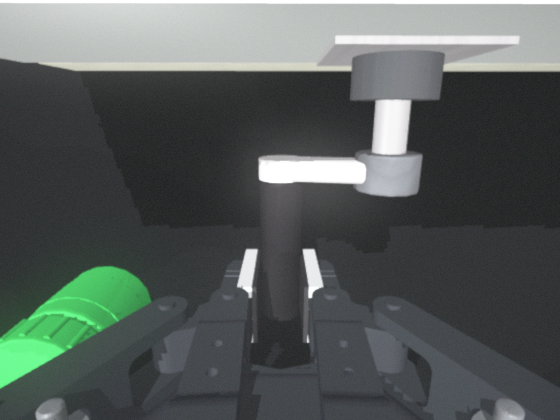

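Emit:
apply_moves:
  increments:
    - [0.6,0,-10,0,0,0,230]
    - [1.3,2,-20,0,0,0,230]
    - [1.9,6,-29,0,0,0,230]
    - [2.5,13,-36,0,0,0,230]
    - [3.2,21,-42,0,0,0,230]
    - [3.8,31,-45,0,0,0,230]
    - [4.5,41,-46,0,0,0,230]
    - [5.1,50,-45,0,0,0,230]
    - [5.7,60,-41,0,0,0,230]
    - [6.4,68,-35,0,0,0,230]
    - [7.0,74,-27,0,0,0,230]
    - [7.6,78,-18,0,0,0,230]
    - [8.3,79,-8,0,0,0,230]
    - [8.9,79,2,0,0,0,230]
    - [9.5,75,11,0,0,0,230]
    - [10.2,70,20,0,0,0,230]
    - [10.8,63,27,0,0,0,230]
    - [11.5,54,31,0,0,0,230]
    - [12.1,44,34,0,0,0,230]
    - [12.7,34,34,0,0,0,230]

```text
clock: 34.17
position: [553.4, -37.8, 23.2]
eef_rot: [2.287, 2.151, 0.001]
wrist_force: [6.7, 0.9, 14.8]
grip_width: 0.191
```

Run:
```python
from h import *
p,r,o=pose();s=w2s(p);print(s,o['grip_width'],o['wrist_force'],rel(p,A0-90)[1])
t=np.arctan2(-s[0],72-(s[2]+9));print('th',t,t+4*np.pi)
print([q+[0,0,0,230] for q in crank_rows(12.7,12,0.12)])
```

```text
[  -5.76526001 -160.94328303   23.21345813] 0.19147941688194 [ 6.67863834  0.8986583  14.78436733] [ 0.09  0.06 -0.04]
th 0.14390315900819492 12.710273773367367
[[0.3, -5, -1, 0, 0, 0, 230], [0.6, -9, -2, 0, 0, 0, 230], [0.9, -14, -4, 0, 0, 0, 230], [1.2, -18, -7, 0, 0, 0, 230], [1.5, -21, -10, 0, 0, 0, 230], [1.8, -25, -13, 0, 0, 0, 230], [2.1, -28, -17, 0, 0, 0, 230], [2.4, -30, -21, 0, 0, 0, 230], [2.8, -32, -26, 0, 0, 0, 230], [3.1, -34, -30, 0, 0, 0, 230], [3.4, -34, -35, 0, 0, 0, 230], [3.7, -35, -40, 0, 0, 0, 230]]
```

Emit:
apply_moves:
  increments:
    - [0.3,-5,-1,0,0,0,230]
    - [0.6,-9,-2,0,0,0,230]
    - [0.9,-14,-4,0,0,0,230]
    - [1.2,-18,-7,0,0,0,230]
    - [1.5,-21,-10,0,0,0,230]
    - [1.8,-25,-13,0,0,0,230]
    - [2.1,-28,-17,0,0,0,230]
    - [2.1,-28,-17,0,0,0,230]
    - [2.1,-28,-17,0,0,0,230]

```text
clock: 34.92
position: [526.5, -34.3, 40.3]
eef_rot: [2.285, 2.15, 0.001]
wrist_force: [8.0, -1.7, 3.3]
grip_width: 0.191
```

Run:
```python
from h import *
p,r,o=pose();s=w2s(p);print(s,o['grip_width'],o['wrist_force'],o['torque'],rel(p,A0-90)[1])
t=np.arctan2(-s[0],72-(s[2]+9));print('th',t,t+4*np.pi, np.hypot(s[0],72-s[2]-9))
print([q+[0,0,0,230] for q in crank_rows(13.54,10,0.1)])
for n in('top','scene'):
    c=cap(n,n+'12.png');h=hsv(c);W=world(c);S=w2s(W.reshape(-1,3)).reshape(W.shape)
    m=inr(h,(100,120,50),(125,255,255))&(abs(S[...,0])<110)&(abs(S[...,1])<60)&(S[...,2]>100)
    for mk,ss,ce in blobs(m,20): print(n,w2s(ray(c,*ce,120)).round(1),np.median(S[mk],0).round(1))
```

```text
[ -32.74581999 -159.06453357   40.25444335] 0.19147142721644222 [ 7.95749455 -1.73502586  3.32457969] [-0.27406826 -1.66576675 -0.09322513] [ 0.18  0.1  -0.04]
th 0.9636973372980002 13.530067951657173 39.870403485107936
[[0.3, -2, -3, 0, 0, 0, 230], [0.5, -4, -7, 0, 0, 0, 230], [0.8, -5, -11, 0, 0, 0, 230], [1.0, -6, -15, 0, 0, 0, 230], [1.3, -7, -19, 0, 0, 0, 230], [1.5, -7, -23, 0, 0, 0, 230], [1.8, -7, -27, 0, 0, 0, 230], [2.0, -6, -31, 0, 0, 0, 230], [2.3, -5, -34, 0, 0, 0, 230], [2.5, -4, -38, 0, 0, 0, 230]]
top [ 67.6  18.7 120. ] [ 67.1  18.5 118.9]
top [ -3.4  19.  120. ] [ -3.8  18.8 119.9]
top [-67.5  19.7 120. ] [-68.1  19.4 119.3]
scene [-25.7  17.6 120. ] [-21.3  17.9 119.6]
scene [ 75.2  17.2 120. ] [ 75.6  17.5 120. ]
```

View pics/scene12.png

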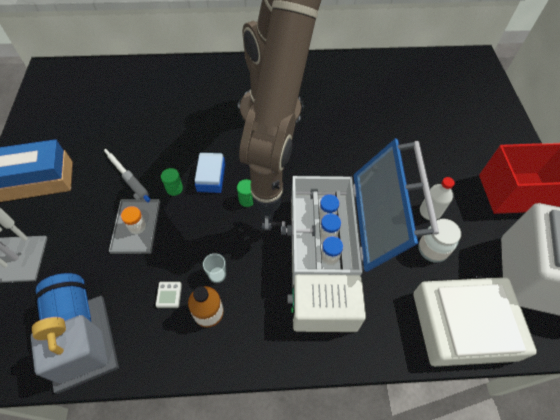

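Emit:
apply_moves:
  increments:
    - [0.3,-2,-3,0,0,0,230]
    - [0.5,-4,-7,0,0,0,230]
    - [0.8,-5,-11,0,0,0,230]
    - [1.0,-6,-15,0,0,0,230]
    - [1.0,-6,-15,0,0,0,230]
    - [1.0,-6,-15,0,0,0,230]
  grip_force: 50

```text
clock: 35.52
position: [520.3, -33.4, 53.9]
eef_rot: [2.285, 2.15, -0.002]
wrist_force: [12.4, -2.9, -14.5]
grip_width: 0.188
```

Run:
```python
from h import *
p,r,o=pose();s=w2s(p);print(s,o['grip_width'],o['wrist_force'],rel(p,A0-90)[1])
t=np.arctan2(-s[0],72-(s[2]+9));print('th',t,t+4*np.pi, np.hypot(s[0],72-s[2]-9))
print([q+[0,0,0,230] for q in crank_rows(13.94,6,0.1)])
```

```text
[ -39.05408915 -158.52696444   53.85255318] 0.1880986185248216 [ 12.37947773  -2.87098504 -14.45468153] [ 0.13  0.2  -0.06]
th 1.3407188659235236 13.907089480282696 40.1110665855199
[[0.3, -1, -4, 0, 0, 0, 230], [0.5, -1, -8, 0, 0, 0, 230], [0.8, -1, -12, 0, 0, 0, 230], [1.0, 0, -16, 0, 0, 0, 230], [1.3, 1, -20, 0, 0, 0, 230], [1.5, 2, -24, 0, 0, 0, 230]]
```

Emit:
apply_moves:
  increments:
    - [0.3,-1,-4,0,0,0,230]
    - [0.5,-1,-8,0,0,0,230]
    - [0.8,-1,-12,0,0,0,230]
    - [1.0,0,-16,0,0,0,230]
    - [1.0,0,-16,0,0,0,230]
    - [1.0,0,-16,0,0,0,230]
  grip_force: 60

```text
clock: 36.02
position: [518.7, -32.7, 67.8]
eef_rot: [2.286, 2.15, -0.007]
wrist_force: [16.1, -3.8, -35.4]
grip_width: 0.185
```

Run:
```python
from h import *
p,r,o=pose();s=w2s(p);print(s,o['grip_width'],o['wrist_force'],rel(p,A0-90)[1])
t=np.arctan2(-s[0],72-(s[2]+9));print('th',t,t+4*np.pi, np.hypot(s[0],72-s[2]-9))
cap('wrist','w13.png')
```

```text
[ -40.66100917 -157.94318824   67.78248877] 0.18544446888902869 [ 16.11312282  -3.75442062 -35.41788883] [-0.06  0.3  -0.06]
th 1.6878769475397224 14.254247561898895 40.94129780114624
```

View pics/w13.png

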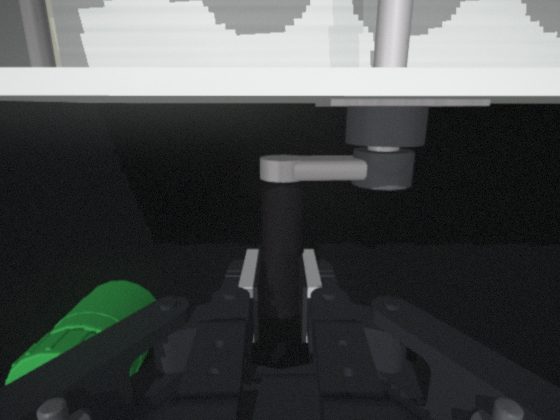

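Emit:
apply_moves:
  increments:
    - [0,0,0,0,0,0,200]
    - [0,0,0,0,0,0,130]
    - [0,0,0,0,0,0,110]
    - [0,0,0,0,0,0,110]
    - [0,0,-20,0,0,0,110]
    - [0,0,-60,0,0,0,110]
    - [0,0,-100,0,0,-7,110]
    - [0,0,-140,0,0,-14,130]
    - [0,0,-180,0,0,-21,130]
    - [0,0,-220,0,0,-28,130]
    - [0,0,-260,0,0,-35,130]
    - [20,0,-295,0,0,-42,130]
    - [60,-5,-305,0,0,-49,130]
    - [100,-10,-305,0,0,-56,130]
    - [140,-15,-305,0,0,-63,130]
    - [180,-20,-305,0,0,-70,130]
    - [220,-25,-305,0,0,-77,130]
    - [260,-30,-305,0,0,-84,130]
    - [300,-34,-305,0,0,-90,130]
    - [300,-34,-305,0,0,-90,130]
  grip_force: 30

```text
clock: 37.73
position: [500.3, 279.5, 373.8]
eef_rot: [-0.067, -3.136, -0.001]
wrist_force: [-0.3, 0.5, -1.6]
grip_width: 0.491
```

Run:
```python
from h import *
p,r,o=pose();s=w2s(p);print(p,s,o['grip_width'],o['joint_positions'].round(2))
print(rel(s2w(-75,220.5,370)))
for n in('top','scene'):
    c=cap(n,n+'14.png');h=hsv(c);W=world(c);S=w2s(W.reshape(-1,3)).reshape(W.shape)
    m=inr(h,(100,120,50),(125,255,255))&(abs(S[...,0])<110)&(abs(S[...,1])<60)&(S[...,2]>100)&(S[...,2]<126)
    for mk,ss,ce in blobs(m,20): print(n,w2s(ray(c,*ce,120)).round(1),np.median(S[mk],0).round(1))
    m=(c['depth']>0)&(abs(S[...,0])<140)&(S[...,1]>190)&(S[...,1]<260)&(S[...,2]>270)&(S[...,2]<320)
    P=S[m];print(n,len(P),np.percentile(P,[5,50,95],axis=0).round(0))
```

```text
[500.28895224 279.50919553 373.83074782] [-77.83530237 152.60182454 373.83074782] 0.49137051803040543 [-0.84  0.24  0.32  1.52 -0.08  1.4   1.01]
(array([-4. , 67.8,  3.9]), array([ 0.05, -0.3 ,  0.99]))
top [ 67.8  18.9 120. ] [ 68.2  19.1 119. ]
top [ -3.8  19.  120. ] [ -3.8  18.5 118.5]
top [-67.3  18.9 120. ] [-67.1  18.9 118.9]
top 57 [[113. 192. 293.]
 [123. 212. 302.]
 [130. 224. 313.]]
scene [-25.9  17.6 120. ] [-21.5  17.8 119.7]
scene [ 75.4  17.1 120. ] [ 76.1  17.3 119.9]
scene 766 [[-122.  195.  295.]
 [   8.  215.  305.]
 [ 130.  224.  309.]]
```

View pics/scene14.png

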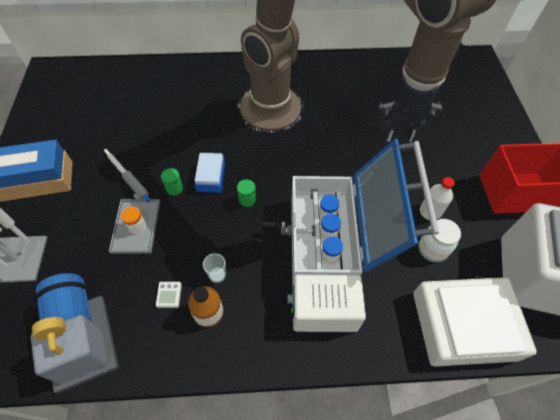

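Emit:
apply_moves:
  increments:
    - [-4,35,0,0,0,1,130]
    - [-4,68,0,0,-0.3,1,130]
    - [-4,68,20,0,-0.3,1,130]
    - [-4,68,50,0,-0.3,1,130]
    - [-4,68,75,0,-0.3,1,130]
    - [-4,68,86,0,-0.3,1,130]
    - [-4,68,86,0,-0.3,1,130]
    - [-4,68,86,0,-0.3,1,130]
    - [-4,68,86,0,-0.3,1,180]
    - [-4,68,86,0,-0.3,1,240]
    - [-4,68,86,0,-0.3,1,240]
    - [-4,68,86,0,-0.3,1,240]
    - [-4,68,86,0,-0.3,1,240]
    - [-4,68,86,0,-0.3,1,240]
  grip_force: 30

```text
clock: 39.0
position: [512.6, 339.1, 291.0]
eef_rot: [0.121, 3.133, 0.003]
wrist_force: [2.5, 4.0, 5.9]
grip_width: 0.15
```

Run:
```python
from h import *
p,r,o=pose();s=w2s(p);print(s,o['grip_width'],o['wrist_force'],rel(p)[1])
r0=np.hypot(208,36);a0=np.arctan2(36,208)
print('t from y',np.arccos((92-s[1])/r0)-a0)
f=lambda t:np.array([92-r0*np.cos(a0+t),132+r0*np.sin(a0+t)])
out=[]
for t in np.r_[2.02,1.98,np.arange(1.92,0.9,-.06)]:
    d=f(t)-f(2.05);out.append([0,round(d[0]),round(-d[1]),0,0,0,240])
print(len(out),out)
```

```text
[-69.17270967 212.77340416 290.98294519] 0.1496945252442496 [2.52470864 3.98419652 5.89253274] [ 0.1   0.37 -0.98]
t from y 2.0085241732723143
19 [[0, -5, -4, 0, 0, 0, 240], [0, -12, -9, 0, 0, 0, 240], [0, -23, -15, 0, 0, 0, 240], [0, -34, -21, 0, 0, 0, 240], [0, -46, -26, 0, 0, 0, 240], [0, -57, -31, 0, 0, 0, 240], [0, -69, -35, 0, 0, 0, 240], [0, -82, -38, 0, 0, 0, 240], [0, -94, -40, 0, 0, 0, 240], [0, -107, -42, 0, 0, 0, 240], [0, -119, -43, 0, 0, 0, 240], [0, -132, -43, 0, 0, 0, 240], [0, -145, -42, 0, 0, 0, 240], [0, -157, -41, 0, 0, 0, 240], [0, -170, -39, 0, 0, 0, 240], [0, -182, -36, 0, 0, 0, 240], [0, -194, -32, 0, 0, 0, 240], [0, -206, -28, 0, 0, 0, 240], [0, -218, -23, 0, 0, 0, 240]]
```

Run:
```python
from h import *
p,r,o=pose();s=w2s(p)
r0=np.hypot(208,36);a0=np.arctan2(36,208)
f=lambda t:np.array([92-r0*np.cos(a0+t),132+r0*np.sin(a0+t)])
out=[]
for t in np.arange(1.96,0.8,-.06):
    d=f(t)-f(2.008);q=rel(s2w(s[0],s[1]+d[0],s[2]+d[1]))[0];out.append([int(round(x)) for x in q]+[0,0,-1,240])
print(len(out),out,t)
```

```text
20 [[0, -8, -6, 0, 0, -1, 240], [0, -19, -12, 0, 0, -1, 240], [-1, -31, -18, 0, 0, -1, 240], [-1, -42, -23, 0, 0, -1, 240], [-1, -54, -27, 0, 0, -1, 240], [-1, -66, -31, 0, 0, -1, 240], [-2, -78, -34, 0, 0, -1, 240], [-2, -91, -36, 0, 0, -1, 240], [-2, -104, -37, 0, 0, -1, 240], [-2, -116, -38, 0, 0, -1, 240], [-2, -129, -38, 0, 0, -1, 240], [-3, -142, -37, 0, 0, -1, 240], [-3, -154, -36, 0, 0, -1, 240], [-3, -166, -33, 0, 0, -1, 240], [-3, -179, -30, 0, 0, -1, 240], [-3, -191, -26, 0, 0, -1, 240], [-4, -203, -22, 0, 0, -1, 240], [-4, -214, -16, 0, 0, -1, 240], [-4, -225, -10, 0, 0, -1, 240], [-4, -236, -4, 0, 0, -1, 240]] 0.819999999999999
```

Emit:
apply_moves:
  increments:
    - [0,-8,-6,0,0,-1,240]
    - [0,-19,-12,0,0,-1,240]
    - [-1,-31,-18,0,0,-1,240]
    - [-1,-42,-23,0,0,-1,240]
    - [-1,-54,-27,0,0,-1,240]
    - [-1,-66,-31,0,0,-1,240]
    - [-2,-78,-34,0,0,-1,240]
    - [-2,-91,-36,0,0,-1,240]
    - [-2,-104,-37,0,0,-1,240]
    - [-2,-116,-38,0,0,-1,240]
    - [-2,-129,-38,0,0,-1,240]
    - [-3,-142,-37,0,0,-1,240]
    - [-3,-154,-36,0,0,-1,240]
    - [-3,-166,-33,0,0,-1,240]
    - [-3,-179,-30,0,0,-1,240]
    - [-3,-191,-26,0,0,-1,240]
    - [-4,-203,-22,0,0,-1,240]
    - [-4,-203,-22,0,0,-1,240]
    - [-4,-203,-22,0,0,-1,240]

```text
clock: 40.58
position: [499.2, 133.5, 311.1]
eef_rot: [0.098, 3.138, -0.005]
wrist_force: [-1.0, -2.5, 5.3]
grip_width: 0.147
```

Run:
```python
from h import *
p,r,o=pose();s=w2s(p);print(s,o['grip_width'],o['wrist_force'],rel(p)[1])
r0=np.hypot(208,36);a0=np.arctan2(36,208)
f=lambda t:np.array([92-r0*np.cos(a0+t),132+r0*np.sin(a0+t)])
t0=np.arccos((92-s[1])/r0)-a0;print('t0',t0,'bar above tcp',f(t0)[1]-s[2])
out=[]
for t in np.r_[np.arange(t0-.05,0.1,-.06),.08,.05,.03,.01,0]:
    d=f(t)-f(t0);q=rel(s2w(s[0],s[1]+d[0],s[2]+d[1]))[0];out.append([int(round(x)) for x in q]+[0,0,0,240])
print(len(out),out,t)
```

```text
[-70.12663954   6.8163391  311.06828979] 0.1471695865553955 [-1.04105546 -2.52380807  5.26178168] [-0.19  0.1  -0.12]
t0 0.9840375519036832 bar above tcp 14.073481751831196
19 [[0, -10, 4, 0, 0, 0, 240], [0, -21, 11, 0, 0, 0, 240], [0, -31, 17, 0, 0, 0, 240], [0, -42, 25, 0, 0, 0, 240], [0, -52, 33, 0, 0, 0, 240], [0, -61, 41, 0, 0, 0, 240], [0, -70, 50, 0, 0, 0, 240], [0, -78, 60, 0, 0, 0, 240], [0, -86, 70, 0, 0, 0, 240], [0, -93, 80, 0, 0, 0, 240], [0, -99, 91, 0, 0, 0, 240], [0, -105, 102, 0, 0, 0, 240], [0, -110, 114, 0, 0, 0, 240], [0, -114, 126, 0, 0, 0, 240], [0, -119, 141, 0, 0, 0, 240], [0, -120, 147, 0, 0, 0, 240], [0, -121, 151, 0, 0, 0, 240], [0, -122, 156, 0, 0, 0, 240], [0, -122, 158, 0, 0, 0, 240]] 0.0
```

Emit:
apply_moves:
  increments:
    - [0,-10,4,0,0,0,240]
    - [0,-21,11,0,0,0,240]
    - [0,-31,17,0,0,0,240]
    - [0,-42,25,0,0,0,240]
    - [0,-52,33,0,0,0,240]
    - [0,-61,41,0,0,0,240]
    - [0,-70,50,0,0,0,240]
    - [0,-78,60,0,0,0,240]
    - [0,-86,70,0,0,0,240]
    - [0,-93,80,0,0,0,240]
    - [0,-99,91,0,0,0,240]
    - [0,-105,102,0,0,0,240]
    - [0,-110,112,0,0,0,240]
    - [0,-113,121,0,0,0,240]
    - [0,-115,128,0,0,0,240]
    - [0,-117,133,0,0,0,240]
    - [0,-118,137,0,0,0,240]
    - [0,-118,137,0,0,0,240]
    - [0,-118,137,0,0,0,240]

```text
clock: 42.17
position: [492.4, 16.4, 174.1]
eef_rot: [0.096, 3.138, -0.004]
wrist_force: [-6.2, -1.8, 0.4]
grip_width: 0.148
```

Run:
```python
from h import *
p,r,o=pose();s=w2s(p);print(s,o['grip_width'],o['wrist_force'],rel(p)[1])
r0=np.hypot(208,36);a0=np.arctan2(36,208)
c=cap('scene','s15.png');W=world(c);S=w2s(W.reshape(-1,3)).reshape(W.shape)
m=(c['depth']>0)&(S[...,0]>20)&(S[...,0]<140)&(S[...,1]<-90)&(S[...,1]>-130)&(S[...,2]>150)&(S[...,2]<220)
P=S[m];print(np.percentile(P,[5,50,95],axis=0).round(1))
```

```text
[ -69.90475897 -110.54806797  174.11394283] 0.14769265239775545 [-6.16350802 -1.76014017  0.398936  ] [-0.15  0.1  -0.05]
[[  27.8 -118.   173.2]
 [  89.4 -110.6  194. ]
 [ 130.8  -95.5  197.8]]
```

Emit:
apply_moves:
  increments:
    - [0,-1,4,0,0,0,240]
    - [0,-2,8,0,0,0,240]
    - [0,-3,11,0,0,0,240]
    - [0,-3,14,0,0,0,240]
    - [0,-4,16,0,0,0,240]
    - [0,-4,18,0,0,0,240]
    - [0,-5,19,0,0,0,240]
    - [0,-5,20,0,0,0,240]
    - [0,-5,21,0,0,0,240]
    - [0,-5,22,0,0,0,240]
    - [0,-5,22,0,0,0,240]
    - [0,-5,22,0,0,0,240]

```text
clock: 43.22
position: [492.2, 11.6, 152.6]
eef_rot: [0.095, 3.138, -0.003]
wrist_force: [-6.7, -1.1, 2.8]
grip_width: 0.149
```

```bash
cat > lid.py <<'E'
from h import *
p,r,o=pose();s=w2s(p);print(s,o['grip_width'],o['wrist_force'])
for n in('scene','top'):
    c=cap(n);W=world(c);S=w2s(W.reshape(-1,3)).reshape(W.shape);h=hsv(c)
    m=(c['depth']>0)&(S[...,0]>20)&(S[...,0]<130)&(S[...,1]<-90)&(S[...,1]>-130)&(S[...,2]>150)&(S[...,2]<220)
    print(n,np.percentile(S[m],[5,50,95],axis=0).round(1).tolist())
    m=(c['depth']>0)&inr(h,(100,120,50),(125,255,255))&(abs(S[...,0])<148)&(abs(abs(S[...,1])-85)<12)&(S[...,2]>125)
    for a,b in((-100,0),(0,100)):
        k=m&(S[...,1]>a)&(S[...,1]<b);print(a,k.sum(),np.median(S[k][:,2]).round(1))
E
python3 lid.py
```

```text
[ -69.76458263 -115.29522752  152.64804858] 0.14873510647185711 [-6.71192962 -1.11650701  2.84877301]
scene [[26.1, -122.7, 159.3], [82.3, -115.2, 173.2], [126.7, -102.4, 176.8]]
-100 356 136.6
0 459 136.7
top [[68.7, -120.2, 153.7], [104.4, -112.9, 173.1], [127.2, -97.6, 179.0]]
-100 68 137.8
0 326 136.0
```

Emit:
apply_moves:
  increments:
    - [0,0,1,0,0,0,240]
    - [0,0,2,0,0,0,240]
    - [0,0,3,0,0,0,240]
    - [0,0,3,0,0,0,240]

```text
clock: 43.65
position: [492.4, 11.6, 152.1]
eef_rot: [0.096, 3.137, -0.001]
wrist_force: [-17.0, -1.5, 30.7]
grip_width: 0.153
```

Emit:
apply_moves:
  increments:
    - [0,0,1,0,0,0,240]
    - [0,0,0,0,0,0,240]
    - [0,0,0,0,0,0,200]
    - [0,0,0,0,0,0,170]
    - [0,0,0,0,0,0,140]
    - [0,0,0,0,0,0,130]
    - [0,0,0,0,0,0,130]
    - [0,0,-20,0,0,0,130]
    - [0,0,-60,0,0,0,130]
    - [0,0,-100,0,0,0,130]
    - [0,0,-140,0,0,0,130]
    - [0,0,-180,0,0,0,130]
    - [40,0,-180,0,0,0,130]
    - [80,0,-180,0,0,0,130]
    - [120,0,-180,0,0,0,130]
    - [120,0,-180,0,0,0,130]

```text
clock: 44.98
position: [366.9, 19.3, 329.2]
eef_rot: [0.094, 3.138, 0.0]
wrist_force: [0.5, 1.0, 0.1]
grip_width: 0.489
```

```bash
python3 lid.py
python3 - <<'E'
from h import *
cap('scene','s16.png');c=cap('top','t16.png')
i=cap('scene')['color'][150:290,90:400];cv2.imwrite('pics/z16.png',cv2.resize(i,None,fx=2.5,fy=2.5,interpolation=cv2.INTER_CUBIC))
E
```

```text
[-195.33593799 -115.18674476  329.19732824] 0.4886406405883616 [0.53331924 0.95231742 0.05744388]
scene [[26.6, -122.7, 157.3], [82.7, -115.2, 173.1], [128.0, -102.4, 176.9]]
-100 411 136.7
0 458 136.8
top [[28.0, -120.6, 156.7], [80.3, -113.8, 172.2], [125.8, -100.0, 179.4]]
-100 178 135.3
0 329 135.8
```

View pics/z16.png

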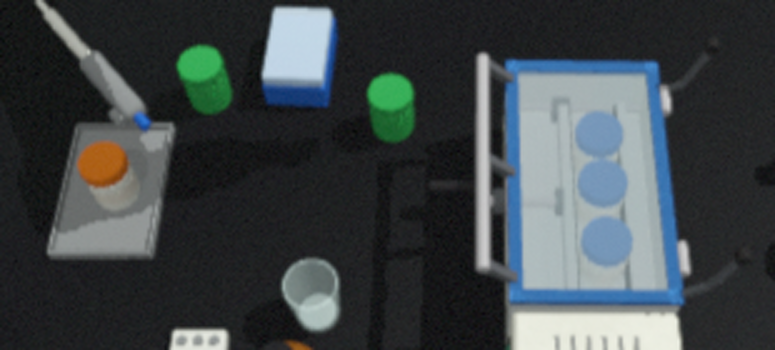

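View pics/t16.png

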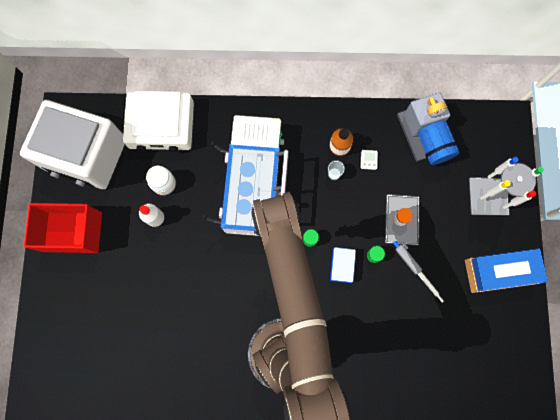

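```bash
python3 -c "
from h import *
ticket.sign_off();print(arm.get_obs()['clock'])"
```

```text
the job is handed in; nothing more can be done
the job is handed in; nothing more can be done
```

The shaker is loaded and handed in after about 45 s of the 210 s allowed. No check failed or disagreed.

- **Lid opening:** I swung the lid past upright and let it down onto its rear stop. Its measured lean was about 2.06 rad before I let go.
- **Finished jar:** the orange-capped jar stands upright in the grey tray.
- **Blue jars:** three were on the bench, and no fourth was visible. All three stand on the deck at x ≈ -68, -4 and +68 mm.
- **Clamping:** I turned the crank clockwise to about 14.2 rad, which is roughly 2 mm of squeeze. It resisted with about 35 N at the handle, and the jars were still upright afterwards.
- **Lid closing:** I lowered the lid slowly. A light push met a firm stop at about 30 N, and the frame and grip rail are back within about 1 mm of their starting heights.
- **Everything else:** the final pictures show the green-capped jars, beaker and the other items where they started. The arm is clear, with no contact force.

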